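# Raise a cutting die to the height gauge and hold it there

## Robot

A 6-joint arm with a two-finger parallel gripper is mounted at the origin on a cart in front of the work surface, level with it; the furniture and walls round the work are solid. World frame = base frame: x ahead of the robot, y to its left, z up, the work surface at z = 0. Lengths are in mm, angles in rad, forces in N, time in s.
With the tool pointing down it reaches from about 375 to 825 mm from the base axis. Payload 5.5 kg.
Tool frame: the origin (TCP) lies between the finger pads; the fingertips stand 14 mm ahead of it and the grasp point (between the pads) lies 5 mm behind it (r.tips_ahead is the distance from the TCP to the fingertips, in mm); z points along the fingers, x is the direction in which the jaws open and shut, and the axes are right-handed (so a half turn about z gives the same grasp; the last joint's range is limited). The gripper opens to 85 mm and grips with 20 to 120 N. Pads are 22 mm wide; open, the fingers measure 114 mm over their backs; the gripper's body (76 mm by 85 mm) begins 54 mm behind the grasp point. The pads swing forward as they close: fully open they stand 13 mm farther back than shut.
Start: joints at [-1.234, 0.314, -0.047, 1.21, 0, 1.571], TCP at [198.278, -566.287, 245.299] pointing down, gripper open.
Joint ranges: [-2.67, 2.67], [-0.69, 1.73], [-1.03, 1.25], [-2.08, 2.16], [-1.42, 1.45], [-3.14, 3.14]. Speed limits (rad/s): [2.39, 2.39, 3.01, 3.14, 3.14, 3.14].

## Interface

Orientations are given as a unit quaternion [w, x, y, z].
In Python, from station import r gives the robot as it stands.
- The arm moves only by the tool drive_tool, never from a script. Its argument "moves" is a list of rows, each an object of numbers: "tx", "ty", "tz": the shift along the tool's x, y, z in m; "wx", "wy", "wz": the turn, a rotation vector about the tool's x, y, z in rad. In form: [{"tx": .., "ty": .., "tz": .., "wx": .., "wy": .., "wz": ..}, ...]. A call has 1 to 10 rows; each row shifts and turns the pose as measured when the row begins, along the tool's axes as they then stand; what a row does not reach is not made up. A row lasts 1/10 s, in which the tool goes at most 50 mm and 8.59 degrees, less where a joint would pass 70% of its speed; a pose out of reach is approached as far as the arm can. A call is refused whole if a number of a shift passes 0.05 or a number of a turn 0.15, either way. A call with a gripper value outside its range is refused whole. "gripper" is the finger opening in m, from 0 to 0.0854, set as the call begins (left out, the last holds). The fingers move at their own pace and stop on an object; "squeeze" is the grip in N (left out, the last holds). Time passes only in rows, so rows that do not move let the fingers close. It gives the time, the measured TCP pose, the force and the opening at its end, in the units of the state.
- r.get_obs(): the state, without advancing time (a new reading comes with each control period).
- r.read_camera(name): name is "scene" or "top" or "wrist"; returns a dict with "img" (480x640x3 uint8, red, green, blue), "vertical_fov" (degrees; the focal length in pixels is half the picture's height over the tangent of half this angle, whatever the lens; pixels are square), "cx", "cy" (the principal point, pixels), "k1" (the pictures are not rectified: a ray, as slopes to the right and down, at radius r is drawn at 1 + k1 r^2 times it, then the intrinsics apply), "R" (3x3) and "t" (3): a world point X has camera coordinates R X + t. Camera axes: x right, y down, z forward; pixel columns grow to the right and rows downward; lengths in mm; the calibration is good to about 2 mm. A picture is of the moment at which its call begins. There is no depth.
- r.finish_job(): hands the job in, once; it reports no verdict.
Trained networks look in a picture, given as the dict that the camera call returned (one of the last four; its "shot" number tells which), for a name from the list of things; names that differ only in an ending like _2 or _b are one class to them, and where a whole thing is asked for, a point or a joint stands for the part that bears it (a point fixed in the world has none). Each returns a list of dicts, best first, with "p" (0 to 1); they miss things now and then, are a little off and sometimes report something else, mostly with a low value. They report only what shows in the picture. A call takes as long as a camera call.
- r.find_in(label, picture): "centre" ([column, row] in pixels, amid what is visible of it).
The state is a dict: "clock": time; "joint_pos": joint angles; "qd": joint speeds; "tau": joint torques, N m; "ee_pos": TCP position; "tool_rot": TCP orientation; "force": force on the tool from outside, world axes, zero at the start; "moment": the same for the moment, N m; "gripper_width": finger opening in mm.
Only numpy, scipy, OpenCV 4.12 (cv2) and the standard library are available. Lean on these libraries where they do the work, as an engineer would, in place of code of your own. Each camera call takes 0.05 s, during which the arm holds its last target.

## Task

Check the narrow round-ended cutting die in the height gauge: stand it upright on the gauge's narrow raised rail, centred and lying crosswise over it with one round end towards the tall reference block, and let go of it. Then press the gauge's spring lever down with the fingers until the risen die's upper edge is level with the top of the reference block, and finish while still holding the lever there (it springs back if released). Leave everything else on the board where it is.

Things in the scene. Friction and masses are not known exactly. Their poses are not given: they have to be found in the camera images.
- die_block_centre (a point): The die to be checked: dark grey strip-steel oblong ring, straight parallel long sides and two round ends, 88 mm long (its x), 36 mm wide (its y), 30 mm high, about 0.2 kg; the shortest and narrowest die here. Walls 3 mm; grasp it across its width. The point is its centre, 15 mm above its lower and 15 mm below its upper edge; z is up. Its two ends are alike.
- rail_top (a point): Middle of the top of the rail on the gauge's lift: aluminium bar, 24 mm wide (x), 64 mm long (y), its top 70 mm above the table with the lift down. The die stands on it by its lower edge, its long axis along this x (either way round), overhanging 32 mm at each end. x points to the reference block, y along the rail away from the lever, z up. Rises with the lift.
- gauge_top (a point): Middle of the top of the reference block: fixed steel T-shaped post 78 mm from the rail's middle in the rail's x, head 14 mm (x) by 56 mm (y), top 116 mm above the table. Axes as the rail's. The die's upper edge must come level with it (lift 16 mm up). The gauge is bolted down; its 12 mm thick base reaches in x from -50 to 95 mm, in y from -215 to 50 mm of the rail's middle.
- lever_pad (a point): Middle of the top of the round black hand pad, 42 mm across, at the free end of the spring lever: about 180 mm from the rail in the rail's -y and 85 mm above the table at rest. Its z is normal to the pad. Pressed straight down with about 5 N at first and about 9 N later, it has sunk 25 mm (moving under 3 mm sideways) when the lift is 16 mm up, 43 mm at the stop.
- lift (a joint): Height of the gauge's lift in m: 0 down, 0.016 with the die level with the reference block, 0.028 at the upper stop. Driven by the lever: 0.07 m per rad of the lever.
- lever (a joint): Angle of the spring lever in rad: 0 at rest (pad up), 0.23 with the die level with the reference block, 0.40 pressed to its stop. It springs back when released. Its hinge runs along the rail's x, 110 mm from the pad towards the rail, 50 mm above the table.
- blanks_taupe_centre (a point): Bystander: banded stack of grey-brown leather blanks, 108 x 65 x 14 mm; the point is its centre, 7 mm up. Leave it.
- die_trap_centre (a point): Bystander: light grey ring die that tapers to one end, 90 x 62 x 30 mm; the point is its centre, 15 mm up. Leave it.

How it is judged (in metres and radians):
On the way:
1. the die stands on the rail, let go, with the lift still down (horizontal distance between die_block_centre and rail_top below 0.013 m and z of die_block_centre in the frame of rail_top between 0.011 and 0.019 m and angle between the x axis of die_block_centre and the x axis of rail_top, either way round below 0.3 rad and angle between die_block_centre's own z axis and vertical below 0.12 rad and contact force between die_block and the fingers below 0.2 N and contact force between die_block and the arm below 0.2 N and value of joint lift below 0.004 m), for 0.3 s.
At the end, for the whole second after the job is handed in: The die stands upright crosswise on the rail (centre within 13 mm of the rail's middle, within 0.3 rad), untouched by the robot, its upper edge within 4 mm of the height of the reference block's top, and the fingers still press on the lever (more than 1.5 N) (horizontal distance between die_block_centre and rail_top below 0.013 m and z of die_block_centre in the frame of rail_top between 0.011 and 0.019 m and angle between the x axis of die_block_centre and the x axis of rail_top, either way round below 0.3 rad and angle between die_block_centre's own z axis and vertical below 0.12 rad and contact force between die_block and the fingers below 0.2 N and contact force between die_block and the arm below 0.2 N and z of die_block_centre in the frame of gauge_top between -0.019 and -0.011 m and value of joint lift between 0.011 and 0.021 m and linear speed of die_block below 0.02 m/s and contact force between the fingers and lever above 1.5 N); the arm keeps its last pose, push and grip.
It fails at once if the other loose die or the loose stack of blanks is moved by more than 30 mm (distance of any of blanks_taupe_centre, die_trap_centre from where it was at the start of the episode above 0.03 m).
It also fails if it takes over 54 s, if anything falls off the work surface, if the arm or the gripper's body presses on something with over 40 N, if the wrist force passes 120 N, or if a joint passes its speed limit or range.

## Working session

There is one attempt and no reset: what is moved stays moved. The work goes in short steps, Python scripts to look and compute and a tool call to move; the robot and the scene stay as the last step left them, time stands still between calls to the robot, and variables do not carry over. Pictures are saved under pics/ and viewed, and the job is handed in when it is done.

Besides the shell and the picture viewer there is one more tool, called as name(argument=value, ...), one argument or row to a line, values as JSON. drive_tool: Moves the arm, as the interface text tells. Its arguments: {"type":"object","properties":{"moves":{"type":"array"},"gripper":{"type":"number"},"squeeze":{"type":"number"}},"required":["moves"]}

```bash
ls; mkdir -p pics; cat > h.py <<'E'
import numpy as np, cv2
from station import r
def save(c,n): cv2.imwrite('pics/'+n+'.png', c['img'][:,:,::-1])
def K(c):
    f=240/np.tan(np.radians(c['vertical_fov'])/2); return f
def proj(c,X):
    p=np.array(c['R'])@np.array(X,float)+np.array(c['t']); s=p[:2]/p[2]; s=s*(1+c['k1']*(s@s)); return s*K(c)+[c['cx'],c['cy']]
def ray(c,uv):
    d=(np.array(uv,float)-[c['cx'],c['cy']])/K(c); s=d.copy()
    for _ in range(20): s=d/(1+c['k1']*(s@s))
    R=np.array(c['R']); return -R.T@np.array(c['t']), R.T@np.array([s[0],s[1],1])
def atz(c,uv,z):
    o,d=ray(c,uv); return o+d*(z-o[2])/d[2]
E
python3 - <<'E'
from h import *
print(r.get_obs())
for n in ['top','scene']:
    c=r.read_camera(n); save(c,n+'0'); print(n,{k:v for k,v in c.items() if k!='img'})
    for l,z in [('die_block_centre',30),('rail_top',70),('gauge_top',116),('lever_pad',85),('blanks_taupe_centre',7),('die_trap_centre',15)]:
        f=r.find_in(l,c); print(l,[(np.round(q['centre']),round(q['p'],2),np.round(atz(c,q['centre'],z))) for q in f[:3]])
E
```

```text
pics
{'clock': 0.0, 'joint_pos': array([-1.23403774e+00,  3.14195432e-01, -4.80665878e-02,  1.21017936e+00,
       -1.07708439e-05,  1.57080678e+00]), 'qd': array([-0.00022596,  0.00128852, -0.00164166, -0.00081076, -0.00242568,
       -0.00069677]), 'tau': array([-9.07239519e-04, -5.39583671e+01,  3.39752018e+01,  1.91500766e-02,
       -2.39035508e-04, -2.00717992e-06]), 'ee_pos': array([ 198.07654152, -565.79130769,  244.45834294]), 'tool_rot': array([-4.71523081e-04,  8.15603679e-01, -5.78610371e-01, -6.73976817e-04]), 'force': array([ 0.34986951, -0.28553987, -0.30990322]), 'moment': array([ 0.01604017,  0.01728763, -0.0092294 ]), 'gripper_width': 85.47453042914341}
top {'vertical_fov': 45.622653883533175, 'cx': 327.56691050895995, 'cy': 239.89364485918483, 'k1': -0.15453276167537497, 'R': array([[ 8.93917760e-03, -9.99958989e-01,  1.45291219e-03],
       [-9.81426314e-01, -9.05193083e-03, -1.91625814e-01],
       [ 1.91631107e-01,  2.87050924e-04, -9.81466982e-01]]), 't': array([ -14.50250472,  534.78556341, 1195.15662487]), 'shot': 1}
die_block_centre [(array([203., 215.]), 0.
[... 673 characters left out ...]
       [-0.22189595,  0.33215459, -0.9167527 ],
       [ 0.53937838, -0.74143152, -0.399187  ]]), 't': array([433.0524902 , 213.62982405, 777.84113447]), 'shot': 2}
die_block_centre [(array([199., 336.]), 0.9, array([573., 309.,  30.]))]
rail_top [(array([294., 268.]), 0.97, array([549.,  71.,  70.]))]
gauge_top [(array([304., 272.]), 0.68, array([465., 145., 116.]))]
lever_pad [(array([201., 338.]), 0.64, array([499., 362.,  85.])), (array([326., 253.]), 0.58, array([520.,   3.,  85.]))]
blanks_taupe_centre [(array([430., 251.]), 0.85, array([ 409., -285.,    7.])), (array([199., 337.]), 0.5, array([599., 290.,   7.]))]
die_trap_centre [(array([270., 364.]), 0.8, array([434., 283.,  15.]))]
```

View pics/top0.png

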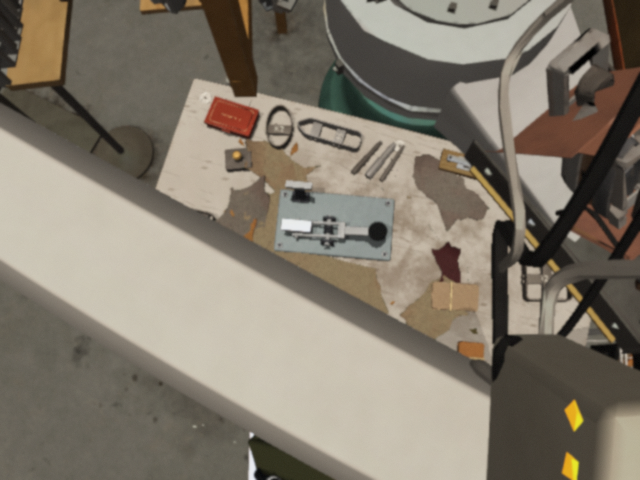

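View pics/scene0.png

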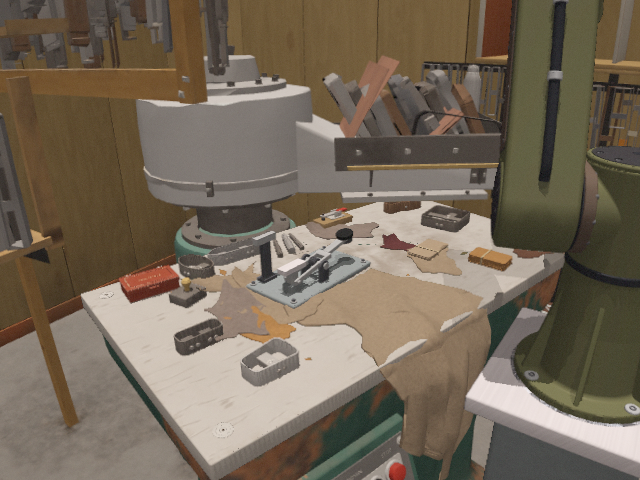

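```bash
python3 - <<'E'
from h import *
c=cv2.imread('pics/scene0.png'); 
cv2.imwrite('pics/s_crop.png',cv2.resize(c[300:400,150:320],None,fx=4.7,fy=4.7,interpolation=cv2.INTER_CUBIC))
cv2.imwrite('pics/g_crop.png',cv2.resize(c[215:315,235:395],None,fx=5,fy=5,interpolation=cv2.INTER_CUBIC))
c=cv2.imread('pics/top0.png'); 
cv2.imwrite('pics/t_crop.png',cv2.resize(c[170:270,265:405],None,fx=5.5,fy=5.5,interpolation=cv2.INTER_CUBIC))
E
```

```text
(no output)
```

View pics/s_crop.png

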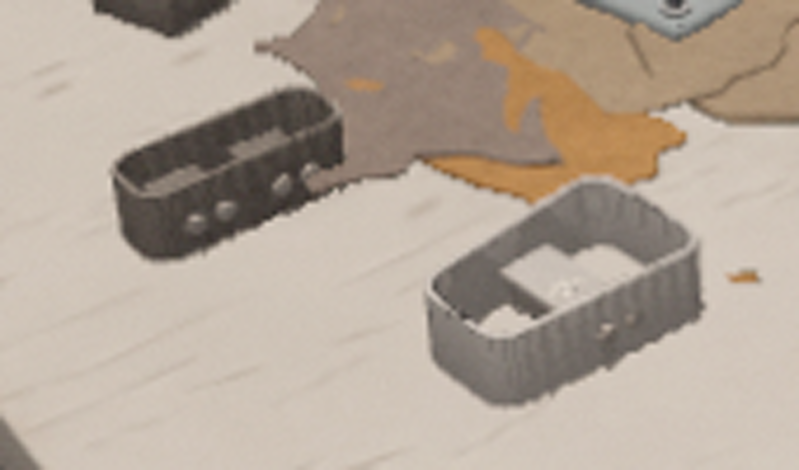

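View pics/g_crop.png

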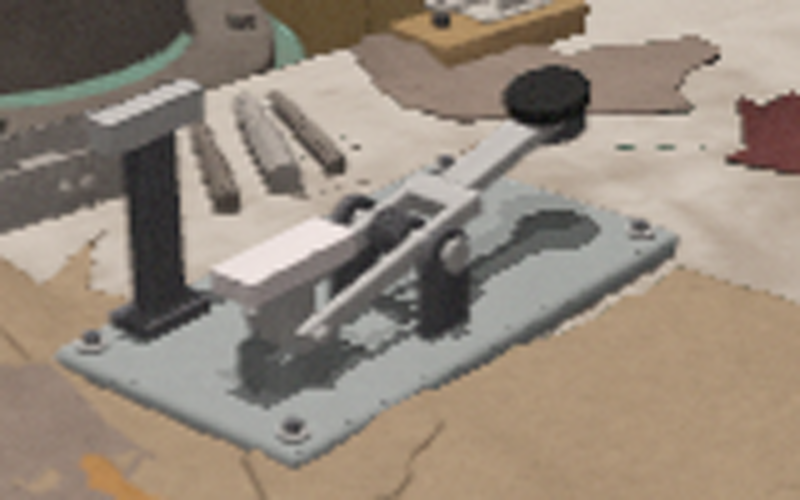

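View pics/t_crop.png

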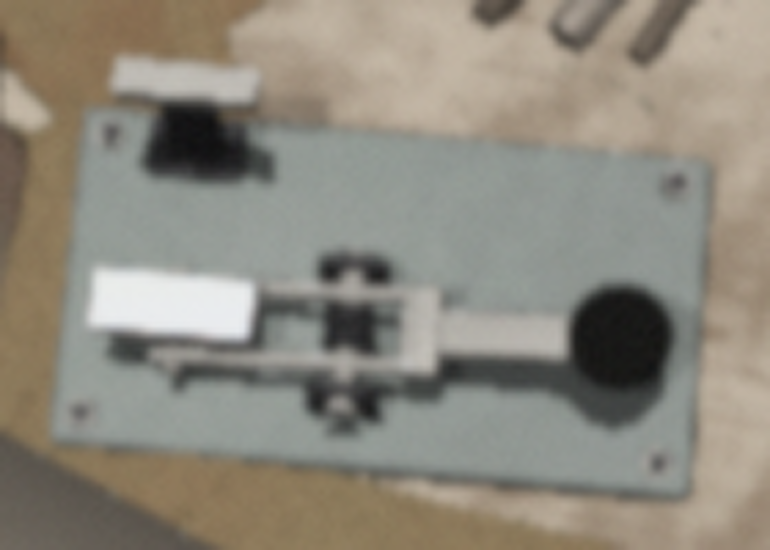

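```bash
python3 - <<'E'
from h import *
t=r.read_camera('top'); s=r.read_camera('scene')
T=lambda p:(np.array(p)+0.5)/5.5-0.5+[265,170]
G=lambda p:(np.array(p)+0.5)/5-0.5+[235,215]
S=lambda p:(np.array(p)+0.5)/4.7-0.5+[150,300]
for nm,ps,z in [('rail',[(92,268),(255,280),(252,342),(88,327)],70),('head',[(115,58),(260,70),(257,105),(112,95)],116),('pad',[(621,335)],85),('base',[(85,107),(710,160),(688,495),(55,440)],12)]:
    P=np.array([atz(t,T(p),z)[:2] for p in ps]); print(nm,np.round(P.mean(0),1),np.round(P,1).tolist())
for nm,ps,z in [('railS',[(212,277),(333,221),(362,238),(250,295)],70),('headS',[(88,120),(188,82),(204,92),(108,130)],116),('padS',[(547,96)],85)]:
    P=np.array([atz(s,G(p),z)[:2] for p in ps]); print(nm,np.round(P.mean(0),1),np.round(P,1).tolist())
P=np.array([atz(s,S(p),30)[:2] for p in [(113,168),(160,197),(343,128),(298,88),(240,100),(250,175)]]);print(np.round(P,1).tolist())
E
```

```text
rail [563.8  59.4] [[578.1, 91.2], [573.8, 26.7], [548.8, 27.5], [554.3, 92.2]]
head [641.1  53.1] [[650.5, 80.6], [646.1, 24.7], [632.1, 25.6], [635.7, 81.4]]
pad [ 549.8 -116.1] [[549.8, -116.1]]
base [579.9 -25. ] [[660.9, 100.8], [640.4, -160.5], [498.9, -149.5], [519.3, 109.4]]
railS [557.   66.6] [[571.8, 98.5], [563.6, 29.9], [543.5, 36.1], [549.0, 102.1]]
headS [637.   59.9] [[647.4, 85.4], [640.2, 30.5], [627.0, 35.3], [633.3, 88.5]]
padS [ 544.2 -104.2] [[544.2, -104.2]]
[[610.1, 334.9], [581.0, 336.9], [559.2, 266.1], [594.5, 256.4], [606.7, 275.5], [564.6, 308.1]]
```

```bash
cat >> h.py <<'E'
from scipy.spatial.transform import Rotation as Ro
def pose():
    o=r.get_obs(); q=o['tool_rot']; return np.array(o['ee_pos']), Ro.from_quat([q[1],q[2],q[3],q[0]]), o
def down(yaw): # tool x at yaw, z down
    return Ro.from_matrix(np.array([[np.cos(yaw),np.sin(yaw),0],[np.sin(yaw),-np.cos(yaw),0],[0,0,-1]]).astype(float))
def plan(p1,yaw,n=None,polar=False,vmax=48,wmax=0.14):
    p0,R0,o=pose(); R1=down(yaw); p1=np.array(p1,float)
    dR=(R1*R0.inv()).as_rotvec()
    def at(u):
        if polar:
            a0,a1=np.arctan2(p0[1],p0[0]),np.arctan2(p1[1],p1[0]); r0,r1=np.hypot(*p0[:2]),np.hypot(*p1[:2])
            a=a0+(a1-a0)*u; q=r0+(r1-r0)*u; p=np.array([q*np.cos(a),q*np.sin(a),p0[2]+(p1[2]-p0[2])*u])
        else: p=p0+(p1-p0)*u
        return p, Ro.from_rotvec(dR*u)*R0
    if n is None:
        n=1
        while True:
            d=np.linalg.norm(at(1/n)[0]-p0)
            if d<=vmax and np.linalg.norm(dR)/n<=wmax: break
            n+=1
    out=[]
    for i in range(n):
        pa,Ra=at(i/n); pb,Rb=at((i+1)/n)
        t=Ra.inv().apply(pb-pa)/1000; w=(Ra.inv()*Rb).as_rotvec()
        out.append({k:round(float(v),3) for k,v in zip(['tx','ty','tz','wx','wy','wz'],[*t,*w]) if abs(v)>=0.0005})
    print(n,'rows'); 
    import json
    for x in out: print(json.dumps(x))
E
python3 - <<'E'
from h import *
c=r.read_camera('wrist'); save(c,'w0'); R=np.array(c['R']); cam=-R.T@c['t']
p,Rt,o=pose(); print('cam in tool',Rt.inv().apply(cam-p), Rt.inv().as_matrix()@R.T, c['vertical_fov'])
plan([560,290,260],-0.25,polar=True)
E
```

```text
cam in tool [   0.77523795  -80.72531803 -127.42492068] [[ 9.99999642e-01  7.97886220e-04  2.82936483e-04]
 [-8.46364277e-04  9.49581944e-01  3.13517806e-01]
 [-1.85198391e-05 -3.13517933e-01  9.49582279e-01]] 66.9299278515708
22 rows
{"ty": -0.047, "tz": -0.001, "wz": -0.045}
{"tx": -0.002, "ty": -0.047, "tz": -0.001, "wz": -0.045}
{"tx": -0.004, "ty": -0.047, "tz": -0.001, "wz": -0.045}
{"tx": -0.005, "ty": -0.047, "tz": -0.001, "wz": -0.045}
{"tx": -0.007, "ty": -0.047, "tz": -0.001, "wz": -0.045}
{"tx": -0.008, "ty": -0.047, "tz": -0.001, "wz": -0.045}
{"tx": -0.01, "ty": -0.046, "tz": -0.001, "wz": -0.045}
{"tx": -0.011, "ty": -0.046, "tz": -0.001, "wz": -0.045}
{"tx": -0.013, "ty": -0.046, "tz": -0.001, "wz": -0.045}
{"tx": -0.014, "ty": -0.045, "tz": -0.001, "wz": -0.045}
{"tx": -0.016, "ty": -0.045, "tz": -0.001, "wz": -0.045}
{"tx": -0.018, "ty": -0.045, "tz": -0.001, "wz": -0.045}
{"tx": -0.019, "ty": -0.044, "tz": -0.001, "wz": -0.045}
{"tx": -0.021, "ty": -0.044, "tz": -0.001, "wz": -0.045}
{"tx": -0.022, "ty": -0.043, "tz": -0.001, "wz": -0.045}
{"tx": -0.023, "ty": -0.042, "tz": -0.001, "wz": -0.045}
{"tx": -0.025, "ty": -0.042, "tz": -0.001, "wz": -0.045}
{"tx": -0.026, "ty": -0.041, "tz": -0.001, "wz": -0.045}
{"tx": -0.028, "ty": -0.04, "tz": -0.001, "wz": -0.045}
{"tx": -0.029, "ty": -0.039, "tz": -0.001, "wz": -0.045}
{"tx": -0.03, "ty": -0.038, "tz": -0.001, "wz": -0.045}
{"tx": -0.032, "ty": -0.037, "tz": -0.001, "wz": -0.045}
```

drive_tool(
  moves=[
    {"ty": -0.047, "wz": -0.045},
    {"tx": -0.002, "ty": -0.047, "wz": -0.045},
    {"tx": -0.004, "ty": -0.047, "wz": -0.045},
    {"tx": -0.005, "ty": -0.047, "wz": -0.045},
    {"tx": -0.007, "ty": -0.047, "wz": -0.045},
    {"tx": -0.008, "ty": -0.047, "wz": -0.045},
    {"tx": -0.01, "ty": -0.046, "wz": -0.045},
    {"tx": -0.011, "ty": -0.046, "wz": -0.045},
    {"tx": -0.013, "ty": -0.046, "wz": -0.045},
    {"tx": -0.014, "ty": -0.045, "wz": -0.045},
  ],
)

```text
validation failed for argument at $.mo...
```

```bash
python3 - <<'E'
from h import *
c=r.read_camera('wrist'); save(c,'w1')
c=r.read_camera('top'); save(c,'top1')
print(pose()[2]['joint_pos'])
plan([560,60,300],-0.1,polar=True)
E
```

```text
[-1.23399925e+00  3.13480138e-01 -4.70925737e-02  1.21019740e+00
  4.12137576e-05  1.57080368e+00]
17 rows
{"tx": -0.004, "ty": -0.047, "tz": -0.003, "wz": -0.067}
{"tx": -0.005, "ty": -0.047, "tz": -0.003, "wz": -0.067}
{"tx": -0.005, "ty": -0.047, "tz": -0.003, "wz": -0.067}
{"tx": -0.006, "ty": -0.046, "tz": -0.003, "wz": -0.067}
{"tx": -0.006, "ty": -0.046, "tz": -0.003, "wz": -0.067}
{"tx": -0.007, "ty": -0.046, "tz": -0.003, "wz": -0.067}
{"tx": -0.007, "ty": -0.046, "tz": -0.003, "wz": -0.067}
{"tx": -0.008, "ty": -0.045, "tz": -0.003, "wz": -0.067}
{"tx": -0.008, "ty": -0.045, "tz": -0.003, "wz": -0.067}
{"tx": -0.009, "ty": -0.045, "tz": -0.003, "wz": -0.067}
{"tx": -0.009, "ty": -0.045, "tz": -0.003, "wz": -0.067}
{"tx": -0.01, "ty": -0.044, "tz": -0.003, "wz": -0.067}
{"tx": -0.01, "ty": -0.044, "tz": -0.003, "wz": -0.067}
{"tx": -0.011, "ty": -0.044, "tz": -0.003, "wz": -0.067}
{"tx": -0.011, "ty": -0.043, "tz": -0.003, "wz": -0.067}
{"tx": -0.012, "ty": -0.043, "tz": -0.003, "wz": -0.067}
{"tx": -0.012, "ty": -0.043, "tz": -0.003, "wz": -0.067}
```

View pics/w1.png

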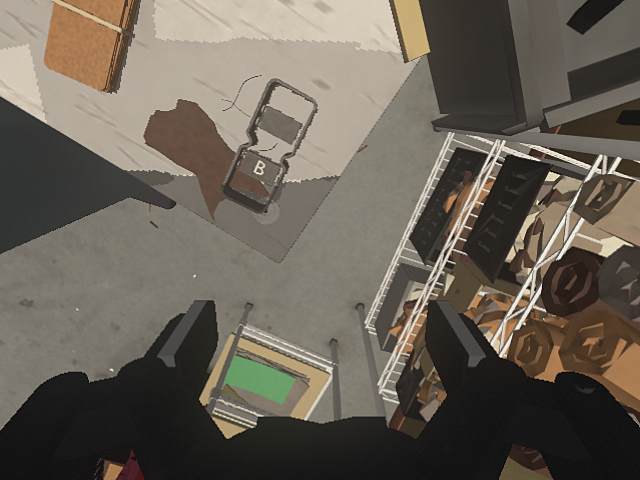

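View pics/top1.png

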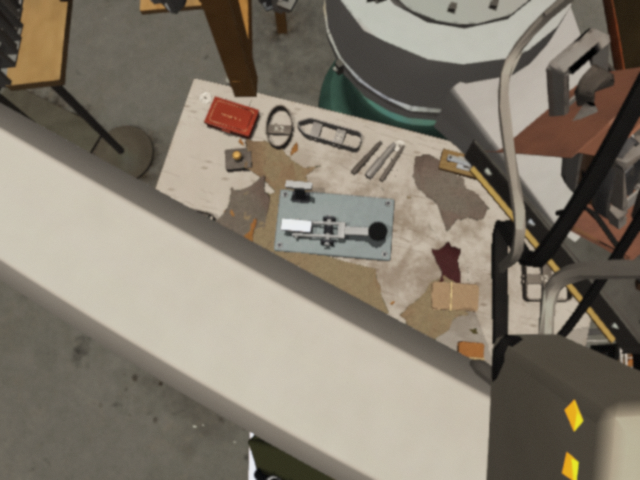

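drive_tool(
  moves=[
    {"tx": -0.004, "ty": -0.047, "tz": -0.003, "wx": 0, "wy": 0, "wz": -0.067},
    {"tx": -0.005, "ty": -0.047, "tz": -0.003, "wx": 0, "wy": 0, "wz": -0.067},
    {"tx": -0.005, "ty": -0.047, "tz": -0.003, "wx": 0, "wy": 0, "wz": -0.067},
    {"tx": -0.006, "ty": -0.046, "tz": -0.003, "wx": 0, "wy": 0, "wz": -0.067},
    {"tx": -0.006, "ty": -0.046, "tz": -0.003, "wx": 0, "wy": 0, "wz": -0.067},
    {"tx": -0.007, "ty": -0.046, "tz": -0.003, "wx": 0, "wy": 0, "wz": -0.067},
    {"tx": -0.007, "ty": -0.046, "tz": -0.003, "wx": 0, "wy": 0, "wz": -0.067},
    {"tx": -0.008, "ty": -0.045, "tz": -0.003, "wx": 0, "wy": 0, "wz": -0.067},
    {"tx": -0.008, "ty": -0.045, "tz": -0.003, "wx": 0, "wy": 0, "wz": -0.067},
    {"tx": -0.009, "ty": -0.045, "tz": -0.003, "wx": 0, "wy": 0, "wz": -0.067},
  ],
)

```text
clock: 1.95
ee_pos: [528.4, -241.6, 274.7]
tool_rot: [0.001, 0.962, -0.271, 0.001]
force: [1.4, -0.6, 0.2]
gripper_width: 85.3
```

```bash
sed -i 's/ if abs(v)>=0.0005}/}/' h.py; python3 - <<'E'
from h import *
print(pose()[0],pose()[2]['joint_pos'],pose()[2]['clock'])
c=r.read_camera('wrist'); save(c,'w2')
plan([560,150,320],-0.1,polar=True)
E
```

```text
[ 528.40121991 -241.61450232  274.73756975] [-0.42755949  0.2658296  -0.04413665  1.25830142 -0.00240535  1.69310092] 1.95
9 rows
{"tx": -0.007, "ty": -0.043, "tz": -0.005, "wx": -0.0, "wy": -0.0, "wz": -0.049}
{"tx": -0.008, "ty": -0.043, "tz": -0.005, "wx": -0.0, "wy": -0.0, "wz": -0.049}
{"tx": -0.009, "ty": -0.043, "tz": -0.005, "wx": -0.0, "wy": -0.0, "wz": -0.049}
{"tx": -0.011, "ty": -0.042, "tz": -0.005, "wx": -0.0, "wy": -0.0, "wz": -0.049}
{"tx": -0.012, "ty": -0.042, "tz": -0.005, "wx": -0.0, "wy": -0.0, "wz": -0.049}
{"tx": -0.013, "ty": -0.042, "tz": -0.005, "wx": -0.0, "wy": -0.0, "wz": -0.049}
{"tx": -0.014, "ty": -0.041, "tz": -0.005, "wx": -0.0, "wy": -0.0, "wz": -0.049}
{"tx": -0.015, "ty": -0.041, "tz": -0.005, "wx": -0.0, "wy": -0.0, "wz": -0.049}
{"tx": -0.016, "ty": -0.041, "tz": -0.005, "wx": -0.0, "wy": -0.0, "wz": -0.049}
```

View pics/w2.png

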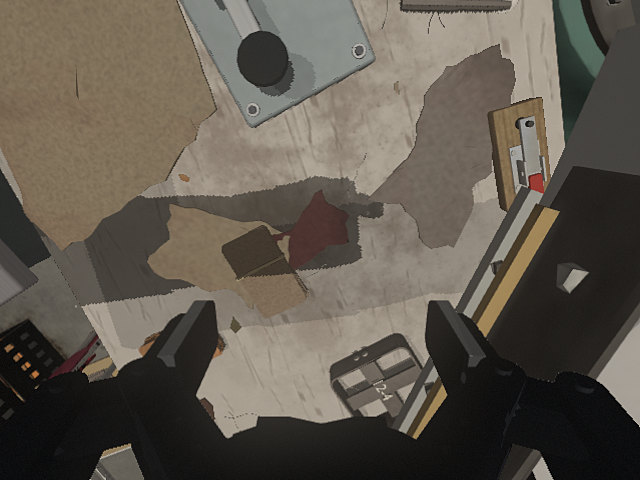

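drive_tool(
  moves=[
    {"tx": -0.007, "ty": -0.043, "tz": -0.005, "wx": 0, "wy": 0, "wz": -0.049},
    {"tx": -0.008, "ty": -0.043, "tz": -0.005, "wx": 0, "wy": 0, "wz": -0.049},
    {"tx": -0.009, "ty": -0.043, "tz": -0.005, "wx": 0, "wy": 0, "wz": -0.049},
    {"tx": -0.011, "ty": -0.042, "tz": -0.005, "wx": 0, "wy": 0, "wz": -0.049},
    {"tx": -0.012, "ty": -0.042, "tz": -0.005, "wx": 0, "wy": 0, "wz": -0.049},
  ],
)

```text
clock: 2.5
ee_pos: [580.0, -21.2, 300.4]
tool_rot: [-0.0, 0.989, -0.145, 0.002]
force: [0.4, 0.2, 1.0]
gripper_width: 85.2
```

```bash
python3 - <<'E'
from h import *
c=r.read_camera('wrist'); save(c,'w3'); import pickle; pickle.dump(c,open('w3.pkl','wb'))
for l,z in [('rail_top',70),('gauge_top',116),('lever_pad',85)]:
        f=r.find_in(l,c); print(l,[(np.round(q['centre']),round(q['p'],2),np.round(atz(c,q['centre'],z))) for q in f[:3]])
plan([580,240,320],-0.25,polar=True)
E
```

```text
rail_top [(array([280., 117.]), 0.64, array([566.,  62.,  70.]))]
gauge_top [(array([324., 170.]), 0.81, array([593.,  10., 116.]))]
lever_pad [(array([307., 223.]), 0.84, array([562., -40.,  85.]))]
6 rows
{"tx": -0.004, "ty": -0.042, "tz": -0.003, "wx": -0.0, "wy": -0.001, "wz": -0.007}
{"tx": -0.007, "ty": -0.043, "tz": -0.003, "wx": -0.0, "wy": -0.001, "wz": -0.007}
{"tx": -0.01, "ty": -0.043, "tz": -0.003, "wx": -0.0, "wy": -0.001, "wz": -0.007}
{"tx": -0.013, "ty": -0.042, "tz": -0.003, "wx": -0.0, "wy": -0.001, "wz": -0.007}
{"tx": -0.016, "ty": -0.042, "tz": -0.003, "wx": -0.0, "wy": -0.001, "wz": -0.007}
{"tx": -0.019, "ty": -0.041, "tz": -0.003, "wx": -0.0, "wy": -0.001, "wz": -0.007}
```

View pics/w3.png

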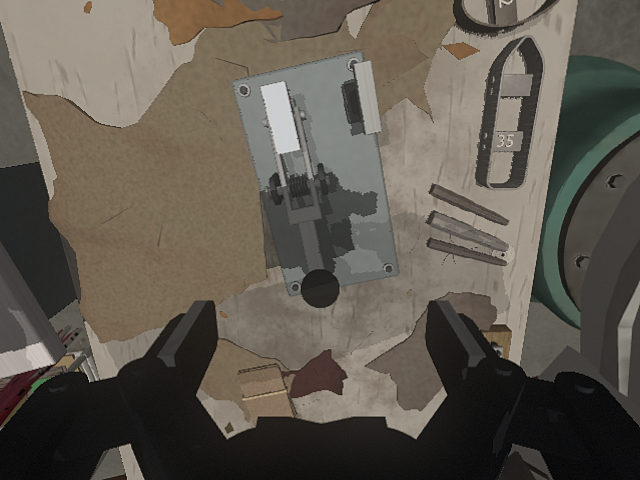

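```bash
python3 - <<'E'
from h import *
import pickle; c=pickle.load(open('w3.pkl','rb'))
for nm,ps,z in [('rail',[(261,86),(284,81),(299,149),(276,154)],70),('head',[(355,62),(369,60),(382,131),(367,134)],116),('pad',[(320,288)],85)]:
    P=np.array([atz(c,p,z)[:2] for p in ps]); print(nm,np.round(P.mean(0),1),np.round(P,1).tolist())
im=c['img'][:,:,::-1]
cv2.imwrite('pics/w3c.png',cv2.resize(im[40:190,230:400],None,fx=4,fy=4,interpolation=cv2.INTER_CUBIC))
E
```

```text
rail [565.8  60.6] [[558.0, 92.5], [579.6, 90.5], [574.2, 28.8], [551.4, 30.6]]
head [643.8  54.6] [[640.3, 83.2], [651.1, 81.4], [648.3, 26.4], [635.8, 27.6]]
pad [ 553.1 -112.2] [[553.1, -112.2]]
```

View pics/w3c.png

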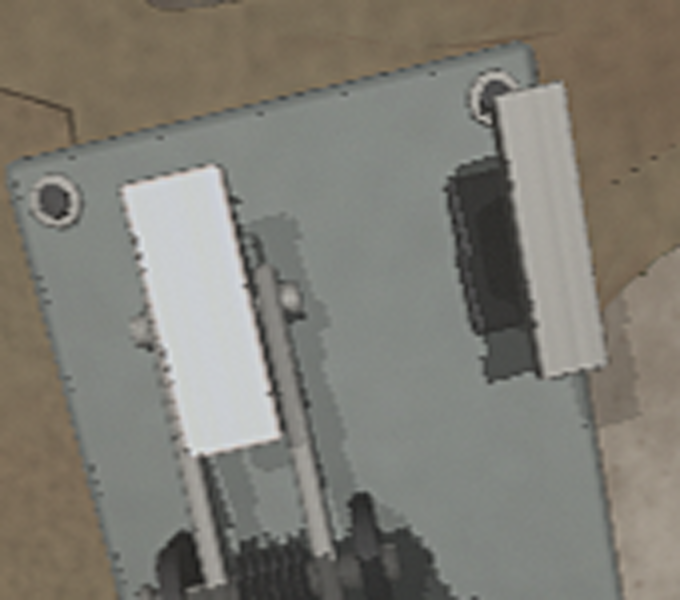

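drive_tool(
  moves=[
    {"tx": -0.004, "ty": -0.042, "tz": -0.003, "wx": 0, "wy": 0, "wz": -0.007},
    {"tx": -0.007, "ty": -0.043, "tz": -0.003, "wx": 0, "wy": 0, "wz": -0.007},
    {"tx": -0.01, "ty": -0.043, "tz": -0.003, "wx": 0, "wy": 0, "wz": -0.007},
    {"tx": -0.013, "ty": -0.042, "tz": -0.003, "wx": 0, "wy": 0, "wz": -0.007},
    {"tx": -0.016, "ty": -0.042, "tz": 0, "wx": 0, "wy": 0, "wz": -0.007},
  ],
)

```text
clock: 3.2
ee_pos: [593.5, 187.3, 311.0]
tool_rot: [0.002, 0.99, -0.139, 0.002]
force: [1.1, -0.3, -0.2]
gripper_width: 85.5
```

```bash
python3 - <<'E'
from h import *
c=r.read_camera('wrist'); save(c,'w4'); import pickle; pickle.dump(c,open('w4.pkl','wb'))
for l,z in [('die_block_centre',15)]:
        f=r.find_in(l,c); print(l,[(np.round(q['centre']),round(q['p'],2),np.round(atz(c,q['centre'],z))) for q in f[:3]])
E
```

```text
die_block_centre [(array([289.,  76.]), 0.64, array([594., 307.,  15.]))]
```

View pics/w4.png

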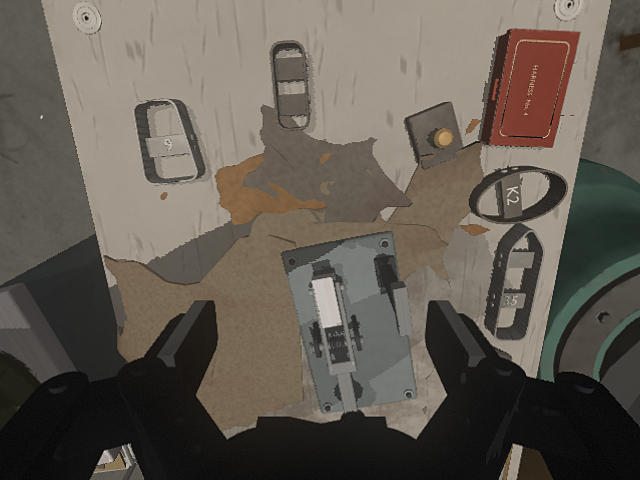

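```bash
python3 - <<'E'
from h import *
import pickle; c=pickle.load(open('w4.pkl','rb'))
im=c['img'][:,:,::-1]
cv2.imwrite('pics/w4c.png',cv2.resize(im[30:140,240:340],None,fx=5.4,fy=5.4,interpolation=cv2.INTER_CUBIC))
E
```

```text
(no output)
```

View pics/w4c.png

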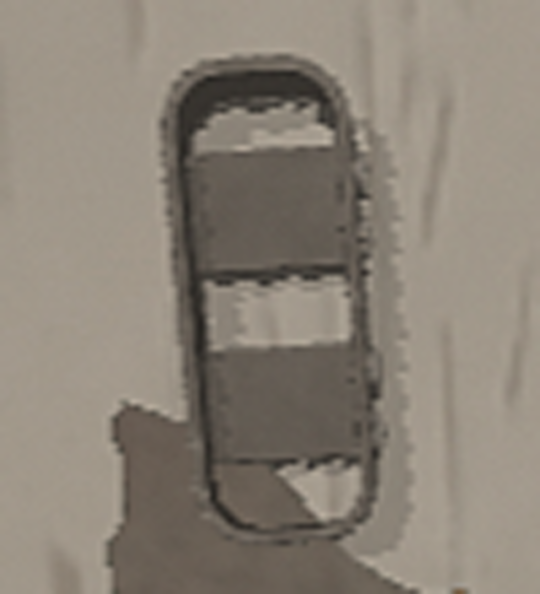

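```bash
python3 - <<'E'
from h import *
import pickle; c=pickle.load(open('w4.pkl','rb'))
C=lambda p:(np.array(p)+0.5)/5.4-0.5+[240,30]
P={k:atz(c,C(p),30)[:2] for k,p in dict(a=(255,57),b=(298,541),l1=(166,150),l2=(205,480),r1=(352,150),r2=(379,460),m=(276,299)).items()}
for k,v in P.items(): print(k,np.round(v,1))
d=P['a']-P['b']; print(np.linalg.norm(d),np.arctan2(d[1],d[0]))
for a,b in('l1','l2'),('r1','r2'): d=P[a]-P[b]; print(np.arctan2(d[1],d[0]))
print('mid',(P['a']+P['b'])/2)
yaw=np.arctan2(*(P['a']-P['b'])[::-1])-np.pi/2; print('yaw',yaw)
plan([591,275,200],yaw)
E
```

```text
a [602.4 337.8]
b [584.4 252.6]
l1 [581.5 327.4]
l2 [570.1 268.8]
r1 [615.3 317.8]
r2 [604.4 263. ]
m [593.7 296.8]
87.04547906608067 1.3623214720647756
1.378636576905784
1.374850915722791
mid [593.43306825 295.20114784]
yaw -0.20847485473012095
3 rows
{"tx": -0.008, "ty": -0.027, "tz": 0.037, "wx": 0.001, "wy": -0.001, "wz": -0.021}
{"tx": -0.008, "ty": -0.027, "tz": 0.037, "wx": 0.001, "wy": -0.001, "wz": -0.021}
{"tx": -0.007, "ty": -0.027, "tz": 0.037, "wx": 0.001, "wy": -0.001, "wz": -0.021}
```

```bash
python3 - <<'E'
from h import *
plan([593.5,296,110],-0.2)
E
```

```text
5 rows
{"tx": -0.006, "ty": -0.02, "tz": 0.04, "wx": 0.001, "wy": -0.001, "wz": -0.014}
{"tx": -0.005, "ty": -0.02, "tz": 0.04, "wx": 0.001, "wy": -0.001, "wz": -0.014}
{"tx": -0.005, "ty": -0.021, "tz": 0.04, "wx": 0.001, "wy": -0.001, "wz": -0.014}
{"tx": -0.005, "ty": -0.021, "tz": 0.04, "wx": 0.001, "wy": -0.001, "wz": -0.014}
{"tx": -0.004, "ty": -0.021, "tz": 0.04, "wx": 0.001, "wy": -0.001, "wz": -0.014}
```

drive_tool(
  moves=[
    {"tx": -0.006, "ty": -0.02, "tz": 0.04, "wx": 0.001, "wy": -0.001, "wz": -0.014},
    {"tx": -0.005, "ty": -0.02, "tz": 0.04, "wx": 0.001, "wy": -0.001, "wz": -0.014},
    {"tx": -0.005, "ty": -0.021, "tz": 0.04, "wx": 0.001, "wy": -0.001, "wz": -0.014},
    {"tx": -0.005, "ty": -0.021, "tz": 0.04, "wx": 0.001, "wy": -0.001, "wz": -0.014},
    {"tx": -0.004, "ty": -0.021, "tz": 0.04, "wx": 0.001, "wy": -0.001, "wz": -0.014},
    {"tx": 0, "ty": 0, "tz": 0, "wx": 0, "wy": 0, "wz": 0},
  ],
)

```text
clock: 3.9
ee_pos: [600.4, 286.8, 104.6]
tool_rot: [0.0, 0.994, -0.107, 0.002]
force: [-0.6, -0.3, -0.3]
gripper_width: 85.2
```

```bash
python3 - <<'E'
from h import *
c=r.read_camera('wrist'); save(c,'w5')
f=r.find_in('die_block_centre',c); print([(np.round(q['centre']),round(q['p'],2),np.round(atz(c,q['centre'],15))) for q in f[:3]])
im=c['img'][:,:,::-1].copy()
for a in np.linspace(0,1,30):
  for w in (-18,18):
    u=np.array([np.cos(1.37),np.sin(1.37)]);v=np.array([-u[1],u[0]])
    X=np.array([593.5,296])+u*(a*88-44)+v*w; p=proj(c,[*X,30]); cv2.circle(im,tuple(int(round(x)) for x in p),1,(0,0,255),-1)
cv2.imwrite('pics/w5o.png',im)
plan([593.5,296,20],-0.2)
E
```

```text
[(array([303., 237.]), 0.69, array([591., 293.,  15.]))]
2 rows
{"tx": -0.006, "ty": -0.003, "tz": 0.045, "wx": -0.001, "wy": -0.005, "wz": -0.008}
{"tx": -0.006, "ty": -0.004, "tz": 0.045, "wx": -0.001, "wy": -0.005, "wz": -0.008}
```

View pics/w5o.png

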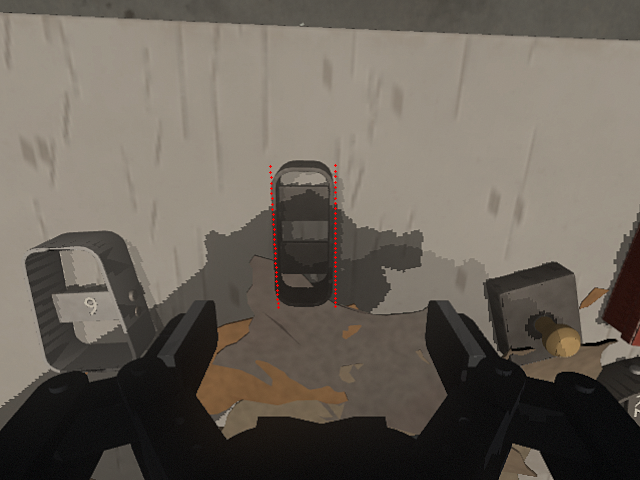

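drive_tool(
  moves=[
    {"tx": -0.006, "ty": -0.004, "tz": 0.025, "wx": 0, "wy": -0.005, "wz": -0.008},
    {"tx": -0.005, "ty": -0.004, "tz": 0.03, "wx": 0, "wy": -0.002, "wz": -0.008},
    {"tx": 0, "ty": 0, "tz": 0, "wx": 0, "wy": 0, "wz": 0},
  ],
)

```text
clock: 4.3
ee_pos: [601.9, 293.1, 62.4]
tool_rot: [-0.004, 0.995, -0.104, 0.007]
force: [-1.0, 0.1, -0.4]
gripper_width: 85.7
```

```bash
python3 - <<'E'
from h import *
plan([593.5,296.5,20],-0.2)
E
```

```text
1 rows
{"tx": -0.01, "ty": -0.001, "tz": 0.042, "wx": -0.009, "wy": -0.014, "wz": -0.008}
```

drive_tool(
  moves=[
    {"tx": -0.01, "ty": -0.001, "tz": 0.01, "wx": -0.009, "wy": -0.014, "wz": -0.008},
    {"tx": 0, "ty": 0, "tz": 0, "wx": 0, "wy": 0, "wz": 0},
  ],
)

```text
clock: 4.5
ee_pos: [595.2, 294.9, 56.7]
tool_rot: [-0.001, 0.995, -0.101, 0.002]
force: [-0.1, -0.2, 0.3]
gripper_width: 85.5
```

```bash
python3 - <<'E'
from h import *
plan([593.5,296.5,20],-0.2); print(pose()[2]['joint_pos'])
E
```

```text
1 rows
{"tx": -0.002, "ty": -0.001, "tz": 0.037, "wx": -0.002, "wy": -0.004, "wz": -0.003}
[ 4.60558951e-01  5.52155044e-01 -1.35320904e-01  8.79157151e-01
 -9.85468973e-04  2.23419046e+00]
```

drive_tool(
  moves=[
    {"tx": -0.002, "ty": -0.001, "tz": 0.025, "wx": -0.002, "wy": -0.004, "wz": -0.003},
    {"tx": 0, "ty": 0, "tz": 0.015, "wx": 0, "wy": 0, "wz": 0},
    {"tx": 0, "ty": 0, "tz": 0, "wx": 0, "wy": 0, "wz": 0},
  ],
)

```text
clock: 4.8
ee_pos: [598.0, 297.0, 21.8]
tool_rot: [-0.002, 0.995, -0.1, 0.004]
force: [0.1, 0.2, 0.6]
gripper_width: 85.1
```

```bash
python3 - <<'E'
from h import *
plan([593.5,296.5,20],-0.2)
c=r.read_camera('wrist'); save(c,'w6')
E
```

```text
1 rows
{"tx": -0.004, "ty": 0.001, "tz": 0.002, "wx": -0.005, "wy": -0.007, "wz": -0.001}
```

View pics/w6.png

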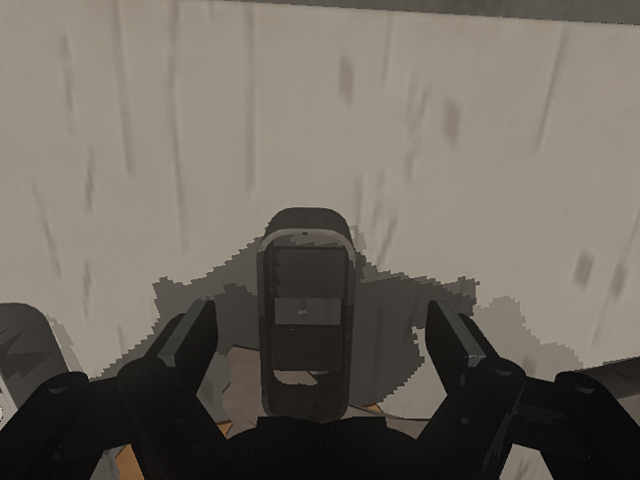

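drive_tool(
  moves=[
    {"tx": -0.006, "ty": 0, "tz": 0, "wx": -0.004, "wy": -0.007, "wz": 0},
    {"tx": 0, "ty": 0, "tz": 0, "wx": 0, "wy": 0, "wz": 0},
  ],
)

```text
clock: 5.05
ee_pos: [593.2, 298.8, 24.6]
tool_rot: [-0.001, 0.995, -0.101, 0.001]
force: [0.3, 0.4, 0.2]
gripper_width: 85.4
```

```bash
python3 - <<'E'
from h import *
print(r.tips_ahead)
plan([593.5,296.5,20],-0.2)
E
```

```text
14.0
1 rows
{"tx": 0.001, "ty": 0.002, "tz": 0.005, "wx": -0.002, "wy": -0.002, "wz": -0.002}
```

drive_tool(
  moves=[
    {"tx": 0, "ty": 0.003, "tz": 0.005, "wx": -0.002, "wy": -0.002, "wz": 0},
    {"tx": 0, "ty": 0, "tz": 0, "wx": 0, "wy": 0, "wz": 0},
    {"tx": 0, "ty": 0, "tz": 0, "wx": 0, "wy": 0, "wz": 0},
    {"tx": 0, "ty": 0, "tz": 0, "wx": 0, "wy": 0, "wz": 0},
    {"tx": 0, "ty": 0, "tz": 0, "wx": 0, "wy": 0, "wz": 0},
    {"tx": 0, "ty": 0, "tz": 0, "wx": 0, "wy": 0, "wz": 0},
  ],
  gripper=0.02,
  squeeze=45,
)

```text
clock: 5.65
ee_pos: [593.5, 296.3, 21.2]
tool_rot: [-0.001, 0.995, -0.101, 0.001]
force: [0.4, -0.3, 0.4]
gripper_width: 35.4
```

```bash
python3 - <<'E'
from h import *
plan([593.5,296.5,120],-0.2)
c=r.read_camera('wrist'); save(c,'w7')
E
```

```text
3 rows
{"tx": 0.0, "ty": -0.0, "tz": -0.033, "wx": -0.001, "wy": -0.001, "wz": -0.0}
{"tx": 0.0, "ty": -0.0, "tz": -0.033, "wx": -0.001, "wy": -0.001, "wz": -0.0}
{"tx": -0.0, "ty": -0.0, "tz": -0.033, "wx": -0.001, "wy": -0.001, "wz": -0.0}
```

View pics/w7.png

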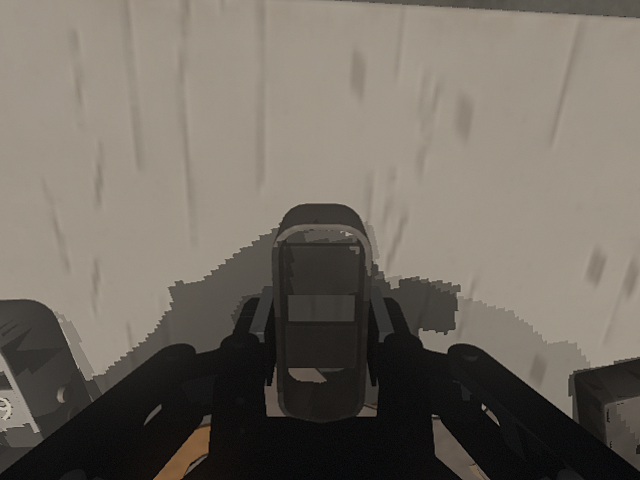

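```bash
python3 - <<'E'
from h import *
c=r.read_camera('wrist'); 
im=c['img'][:,:,::-1]; cv2.imwrite('pics/w7c.png',cv2.resize(im[195:435,220:420],None,fx=2.5,fy=2.5,interpolation=cv2.INTER_CUBIC))
p,R,o=pose()
for uv in [(321,225),(321,204),(321,419),(321,231)]:
  for z in (30,0): print(uv,z,R.inv().apply(atz(c,uv,z)-p).round(1))
E
```

```text
(321, 225) 30 [  0.7 -43.1  -8.8]
(321, 225) 0 [  0.7 -33.8  21.2]
(321, 204) 30 [  0.7 -50.5  -8.8]
(321, 204) 0 [  0.7 -43.1  21.2]
(321, 419) 30 [ 0.8 40.8 -8.9]
(321, 419) 0 [ 0.8 71.3 21.1]
(321, 231) 30 [  0.7 -41.   -8.8]
(321, 231) 0 [  0.7 -31.1  21.2]
```

View pics/w7c.png

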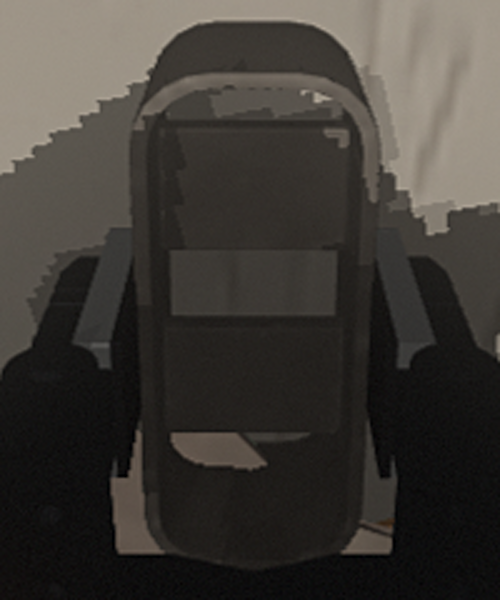

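drive_tool(
  moves=[
    {"tx": 0, "ty": 0, "tz": -0.02, "wx": 0, "wy": 0, "wz": 0},
    {"tx": 0, "ty": 0, "tz": -0.04, "wx": 0, "wy": 0, "wz": 0},
    {"tx": 0, "ty": 0, "tz": -0.045, "wx": 0, "wy": 0, "wz": 0},
    {"tx": 0, "ty": 0, "tz": -0.04, "wx": 0, "wy": 0, "wz": 0},
  ],
)

```text
clock: 6.15
ee_pos: [586.9, 292.9, 160.1]
tool_rot: [0.005, 0.995, -0.101, -0.007]
force: [0.7, -0.1, -1.7]
gripper_width: 35.2
```

```bash
python3 - <<'E'
from h import *
plan([565,60,200],1.493,wmax=0.12)
E
```

```text
15 rows
{"tx": 0.002, "ty": 0.016, "tz": -0.003, "wx": -0.0, "wy": 0.001, "wz": -0.113}
{"tx": -0.0, "ty": 0.016, "tz": -0.003, "wx": -0.0, "wy": 0.001, "wz": -0.113}
{"tx": -0.002, "ty": 0.016, "tz": -0.003, "wx": -0.0, "wy": 0.001, "wz": -0.113}
{"tx": -0.004, "ty": 0.015, "tz": -0.003, "wx": -0.0, "wy": 0.001, "wz": -0.113}
{"tx": -0.005, "ty": 0.015, "tz": -0.003, "wx": -0.0, "wy": 0.001, "wz": -0.113}
{"tx": -0.007, "ty": 0.014, "tz": -0.003, "wx": -0.0, "wy": 0.001, "wz": -0.113}
{"tx": -0.008, "ty": 0.013, "tz": -0.003, "wx": -0.0, "wy": 0.001, "wz": -0.113}
{"tx": -0.01, "ty": 0.012, "tz": -0.003, "wx": -0.0, "wy": 0.001, "wz": -0.113}
{"tx": -0.011, "ty": 0.011, "tz": -0.003, "wx": -0.0, "wy": 0.001, "wz": -0.113}
{"tx": -0.012, "ty": 0.01, "tz": -0.003, "wx": -0.0, "wy": 0.001, "wz": -0.113}
{"tx": -0.013, "ty": 0.008, "tz": -0.003, "wx": -0.0, "wy": 0.001, "wz": -0.113}
{"tx": -0.014, "ty": 0.007, "tz": -0.003, "wx": -0.0, "wy": 0.001, "wz": -0.113}
{"tx": -0.015, "ty": 0.005, "tz": -0.003, "wx": -0.0, "wy": 0.001, "wz": -0.113}
{"tx": -0.015, "ty": 0.003, "tz": -0.003, "wx": -0.0, "wy": 0.001, "wz": -0.113}
{"tx": -0.016, "ty": 0.002, "tz": -0.003, "wx": -0.0, "wy": 0.001, "wz": -0.113}
```

drive_tool(
  moves=[
    {"tx": 0.002, "ty": 0.016, "tz": -0.003, "wx": 0, "wy": 0.001, "wz": -0.113},
    {"tx": 0, "ty": 0.016, "tz": -0.003, "wx": 0, "wy": 0.001, "wz": -0.113},
    {"tx": -0.002, "ty": 0.016, "tz": -0.003, "wx": 0, "wy": 0.001, "wz": -0.113},
    {"tx": -0.004, "ty": 0.015, "tz": -0.003, "wx": 0, "wy": 0.001, "wz": -0.113},
    {"tx": -0.005, "ty": 0.015, "tz": -0.003, "wx": 0, "wy": 0.001, "wz": -0.113},
    {"tx": -0.007, "ty": 0.014, "tz": -0.003, "wx": 0, "wy": 0.001, "wz": -0.113},
    {"tx": -0.008, "ty": 0.013, "tz": -0.003, "wx": 0, "wy": 0.001, "wz": -0.113},
    {"tx": -0.01, "ty": 0.012, "tz": -0.003, "wx": 0, "wy": 0.001, "wz": -0.113},
    {"tx": -0.011, "ty": 0.011, "tz": -0.003, "wx": 0, "wy": 0.001, "wz": -0.113},
    {"tx": -0.012, "ty": 0.01, "tz": -0.003, "wx": 0, "wy": 0.001, "wz": -0.113},
  ],
)

```text
clock: 7.15
ee_pos: [576.4, 133.4, 195.8]
tool_rot: [0.0, 0.883, 0.47, -0.001]
force: [0.5, -0.1, -3.1]
gripper_width: 35.3
```

```bash
python3 - <<'E'
from h import *
plan([565,60,185],1.493,wmax=0.12)
E
```

```text
5 rows
{"tx": -0.013, "ty": 0.006, "tz": 0.002, "wx": -0.0, "wy": 0.0, "wz": -0.103}
{"tx": -0.014, "ty": 0.005, "tz": 0.002, "wx": -0.0, "wy": 0.0, "wz": -0.103}
{"tx": -0.014, "ty": 0.003, "tz": 0.002, "wx": -0.0, "wy": 0.0, "wz": -0.103}
{"tx": -0.015, "ty": 0.002, "tz": 0.002, "wx": -0.0, "wy": 0.0, "wz": -0.103}
{"tx": -0.015, "ty": 0.0, "tz": 0.002, "wx": -0.0, "wy": 0.0, "wz": -0.103}
```

drive_tool(
  moves=[
    {"tx": -0.013, "ty": 0.006, "tz": 0.002, "wx": 0, "wy": 0, "wz": -0.103},
    {"tx": -0.014, "ty": 0.005, "tz": 0.002, "wx": 0, "wy": 0, "wz": -0.103},
    {"tx": -0.014, "ty": 0.003, "tz": 0.002, "wx": 0, "wy": 0, "wz": -0.103},
    {"tx": -0.015, "ty": 0.002, "tz": 0.002, "wx": 0, "wy": 0, "wz": -0.103},
    {"tx": -0.015, "ty": 0, "tz": 0.002, "wx": 0, "wy": 0, "wz": -0.103},
    {"tx": 0, "ty": 0, "tz": 0, "wx": 0, "wy": 0, "wz": 0},
  ],
)

```text
clock: 7.75
ee_pos: [562.3, 55.5, 183.7]
tool_rot: [-0.001, 0.727, 0.687, -0.003]
force: [0.4, 0.3, -2.7]
gripper_width: 34.9
```

```bash
python3 - <<'E'
from h import *
import pickle
plan([565,60,150],1.493,wmax=0.12)
cs={n:r.read_camera(n) for n in ('wrist','top','scene')}
pickle.dump(cs,open('c8.pkl','wb'))
for n,c in cs.items():
    im=c['img'][:,:,::-1].copy()
    # predicted rail + die
    for cen,yaw,L,W,z,col in [((565,60),-0.078,24,64,70,(0,0,255)),((643,54),-.078,14,56,116,(0,255,0))]:
        u=np.array([np.cos(yaw),np.sin(yaw)]);v=np.array([-u[1],u[0]])
        q=[proj(c,[*(np.array(cen)+u*a*L/2+v*b*W/2),z]) for a,b in ((1,1),(1,-1),(-1,-1),(-1,1))]
        cv2.polylines(im,[np.round(q).astype(np.int32)],True,col,1)
    save(c,n+'8'); cv2.imwrite(f'pics/{n}8o.png',im)
    if n=='top': cv2.imwrite('pics/top8o.png',cv2.resize(im[160:280,250:410],None,fx=4.8,fy=4.8))
    if n=='scene': cv2.imwrite('pics/scene8o.png',cv2.resize(im[180:315,230:390],None,fx=4.4,fy=4.4))
E
```

```text
1 rows
{"tx": 0.005, "ty": 0.003, "tz": 0.034, "wx": -0.006, "wy": 0.003, "wz": 0.022}
```

View pics/wrist8o.png

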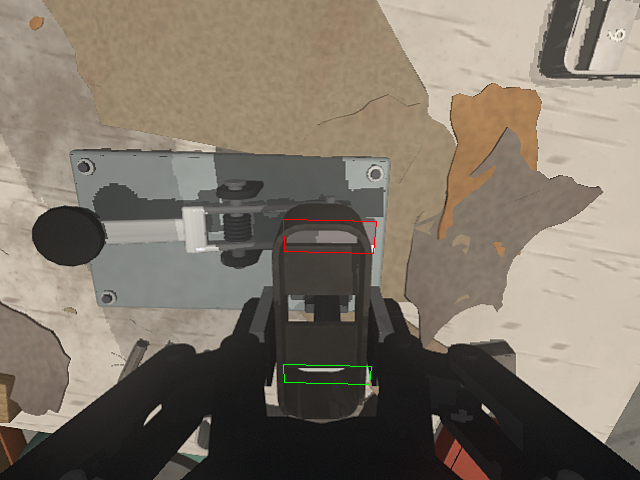

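View pics/top8o.png

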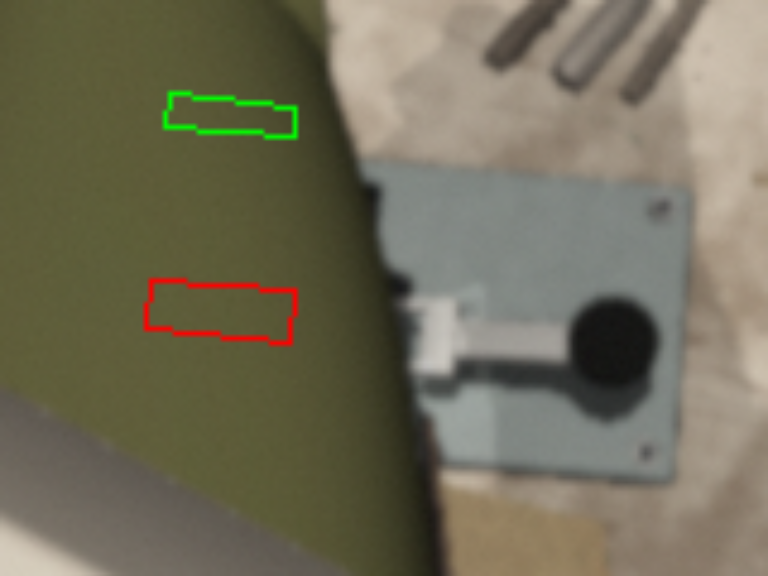

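View pics/scene8o.png

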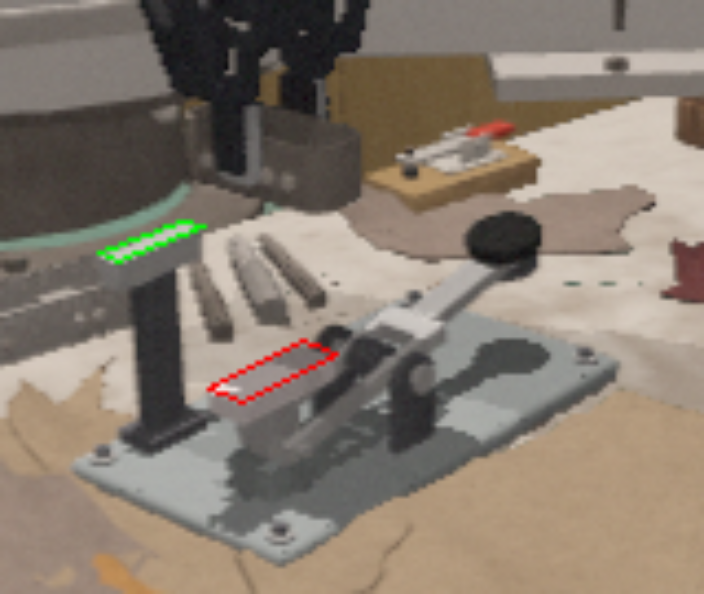

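drive_tool(
  moves=[
    {"tx": 0.006, "ty": 0.002, "tz": 0.03, "wx": -0.006, "wy": 0.003, "wz": 0.022},
    {"tx": 0, "ty": 0, "tz": 0.03, "wx": 0, "wy": 0, "wz": 0},
    {"tx": 0, "ty": 0, "tz": 0, "wx": 0, "wy": 0, "wz": 0},
  ],
)

```text
clock: 8.2
ee_pos: [567.6, 65.9, 124.4]
tool_rot: [0.001, 0.735, 0.678, 0.003]
force: [-0.8, 0.0, -3.3]
gripper_width: 35.0
```

```bash
python3 - <<'E'
from h import *
plan([564,61,93],1.493,wmax=0.12,vmax=100)
E
```

```text
1 rows
{"tx": -0.005, "ty": -0.003, "tz": 0.031, "wx": 0.006, "wy": -0.003, "wz": -0.004}
```

drive_tool(
  moves=[
    {"tx": -0.005, "ty": -0.004, "tz": 0.02, "wx": 0.006, "wy": -0.003, "wz": -0.004},
    {"tx": 0, "ty": 0, "tz": 0, "wx": 0, "wy": 0, "wz": 0},
    {"tx": 0, "ty": 0, "tz": 0, "wx": 0, "wy": 0, "wz": 0},
  ],
)

```text
clock: 8.5
ee_pos: [565.0, 63.4, 107.1]
tool_rot: [0.0, 0.734, 0.679, 0.001]
force: [1.8, -0.3, -2.3]
gripper_width: 34.8
```

```bash
python3 - <<'E'
from h import *
plan([564,61,93],1.493,wmax=0.12,vmax=100)
c=r.read_camera('scene'); save(c,'s9')
cv2.imwrite('pics/s9c.png',cv2.resize(c['img'][200:310,230:370,::-1],None,fx=5,fy=5,interpolation=cv2.INTER_CUBIC))
E
```

```text
1 rows
{"tx": -0.002, "ty": -0.001, "tz": 0.014, "wx": 0.002, "wy": -0.001, "wz": 0.0}
```

View pics/s9c.png

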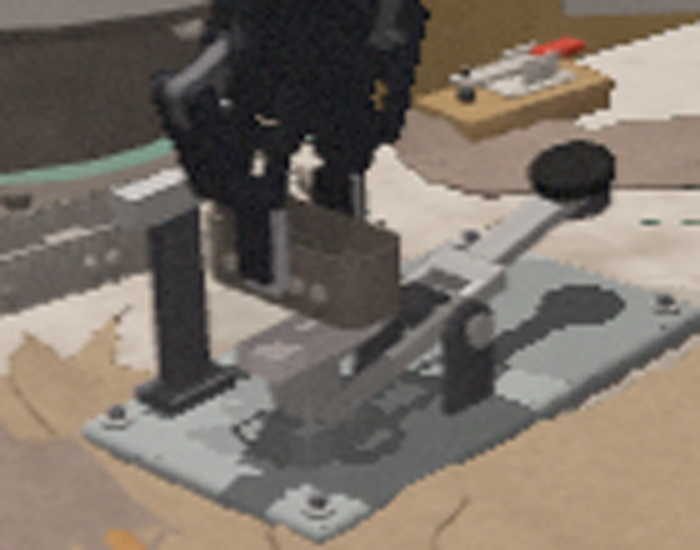

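drive_tool(
  moves=[
    {"tx": -0.002, "ty": -0.001, "tz": 0.012, "wx": 0.002, "wy": -0.001, "wz": 0},
    {"tx": 0, "ty": 0, "tz": 0, "wx": 0, "wy": 0, "wz": 0},
    {"tx": 0, "ty": 0, "tz": 0.003, "wx": 0, "wy": 0, "wz": 0},
    {"tx": 0, "ty": 0, "tz": 0, "wx": 0, "wy": 0, "wz": 0},
  ],
)

```text
clock: 8.95
ee_pos: [565.9, 61.9, 94.2]
tool_rot: [0.001, 0.734, 0.679, 0.002]
force: [-0.6, -0.4, -2.4]
gripper_width: 35.0
```

drive_tool(
  moves=[
    {"tx": 0, "ty": -0.001, "tz": 0.003, "wx": 0.003, "wy": -0.001, "wz": 0},
    {"tx": 0, "ty": 0, "tz": 0, "wx": 0, "wy": 0, "wz": 0},
  ],
)

```text
clock: 9.15
ee_pos: [565.5, 62.0, 91.5]
tool_rot: [0.001, 0.734, 0.679, 0.001]
force: [0.2, 1.1, -2.0]
gripper_width: 35.2
```

drive_tool(
  moves=[
    {"tx": 0, "ty": 0, "tz": 0.002, "wx": 0, "wy": 0, "wz": 0},
    {"tx": 0, "ty": 0, "tz": 0, "wx": 0, "wy": 0, "wz": 0},
  ],
)

```text
clock: 9.35
ee_pos: [566.1, 62.0, 91.4]
tool_rot: [0.001, 0.734, 0.679, 0.002]
force: [-0.5, -0.4, -1.8]
gripper_width: 35.6
```

drive_tool(
  moves=[
    {"tx": 0, "ty": 0, "tz": 0.003, "wx": 0.003, "wy": -0.001, "wz": 0},
    {"tx": 0, "ty": 0, "tz": 0, "wx": 0, "wy": 0, "wz": 0},
  ],
)

```text
clock: 9.55
ee_pos: [566.9, 62.1, 91.6]
tool_rot: [0.001, 0.734, 0.679, 0.001]
force: [-0.6, -0.3, -2.6]
gripper_width: 35.0
```

```bash
python3 - <<'E'
from h import *
c=r.read_camera('scene'); save(c,'s10')
cv2.imwrite('pics/s10c.png',cv2.resize(c['img'][200:310,230:370,::-1],None,fx=5,fy=5,interpolation=cv2.INTER_CUBIC))
c=r.read_camera('wrist'); save(c,'w10')
E
```

```text
(no output)
```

View pics/s10c.png

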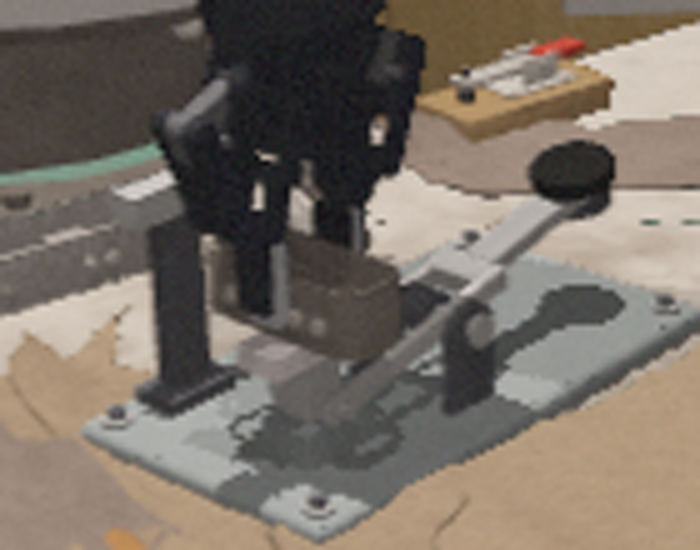

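View pics/w10.png

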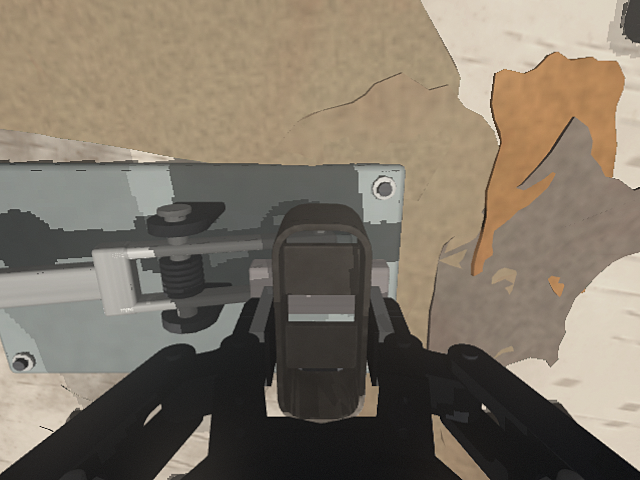

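```bash
python3 - <<'E'
from h import *
c=r.read_camera('wrist')
cv2.imwrite('pics/w10c.png',cv2.resize(c['img'][195:435,220:420,::-1],None,fx=2.5,fy=2.5,interpolation=cv2.INTER_CUBIC))
p,R,o=pose(); print(p)
for uv in [(249,263),(388,262),(249,295)]: print(uv,atz(c,uv,70).round(1))
for l,z in [('rail_top',70),('die_block_centre',85)]:
    f=r.find_in(l,c); print(l,[(np.round(q['centre']),round(q['p'],2),np.round(atz(c,q['centre'],z))) for q in f[:2]])
E
```

```text
[567.09426633  62.13804189  91.05628864]
(249, 263) [548.5  31.1  70. ]
(388, 262) [552.7  92.4  70. ]
(249, 295) [564.2  28.9  70. ]
rail_top [(array([134., 277.]), 0.73, array([551., -21.,  70.])), (array([318., 295.]), 0.63, array([567.,  60.,  70.]))]
die_block_centre [(array([321., 321.]), 0.97, array([571.,  61.,  85.]))]
```

View pics/w10c.png

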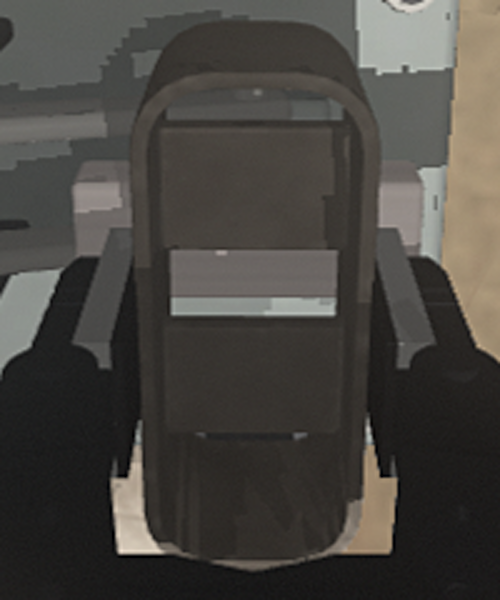

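drive_tool(
  moves=[
    {"tx": 0, "ty": -0.001, "tz": 0.003, "wx": 0.002, "wy": 0, "wz": 0},
  ],
)

```text
clock: 9.9
ee_pos: [567.3, 62.2, 90.6]
tool_rot: [0.001, 0.734, 0.679, 0.001]
force: [-10.4, -1.7, 41.1]
gripper_width: 35.1
```

```bash
python3 - <<'E'
from h import *
c=r.read_camera('wrist')
p,R,o=pose(); print(p,o['force'])
for uv,z in [((321,268),70),((321,314),70),((249,275),70),((388,275),70),((321,225),100),((321,204),70)]: print(uv,atz(c,uv,z).round(1))
E
```

```text
[567.21140518  62.15131344  90.78783732] [-5.77271324 -1.6963743  23.8529789 ]
(321, 268) [553.4  62.7  70. ]
(321, 314) [576.5  60.9  70. ]
(249, 275) [554.3  30.4  70. ]
(388, 275) [559.1  92.3  70. ]
(321, 225) [524.1  65.  100. ]
(321, 204) [524.3  65.   70. ]
```

drive_tool(
  moves=[
    {"tx": 0, "ty": 0, "tz": 0, "wx": 0, "wy": 0, "wz": 0},
    {"tx": 0, "ty": 0, "tz": 0, "wx": 0, "wy": 0, "wz": 0},
  ],
)

```text
clock: 10.15
ee_pos: [567.3, 62.1, 91.3]
tool_rot: [0.002, 0.734, 0.679, 0.002]
force: [-0.5, -0.1, -2.4]
gripper_width: 35.2
```

drive_tool(
  moves=[
    {"tx": 0, "ty": 0, "tz": 0, "wx": 0, "wy": 0, "wz": 0},
    {"tx": 0, "ty": 0, "tz": 0, "wx": 0, "wy": 0, "wz": 0},
    {"tx": 0, "ty": 0, "tz": 0, "wx": 0, "wy": 0, "wz": 0},
    {"tx": 0, "ty": 0, "tz": 0, "wx": 0, "wy": 0, "wz": 0},
  ],
  gripper=0.06,
)

```text
clock: 10.55
ee_pos: [566.6, 62.1, 89.5]
tool_rot: [0.001, 0.734, 0.679, 0.001]
force: [-0.5, -1.0, 0.2]
gripper_width: 60.4
```

```bash
python3 - <<'E'
from h import *
c=r.read_camera('scene'); save(c,'s11')
cv2.imwrite('pics/s11c.png',cv2.resize(c['img'][200:310,230:370,::-1],None,fx=5,fy=5,interpolation=cv2.INTER_CUBIC))
c=r.read_camera('wrist'); save(c,'w11'); print(pose()[2]['force'],pose()[2]['joint_pos'])
E
```

```text
[0.40734112 1.16723107 0.56530271] [ 1.09402221e-01  3.64902703e-01 -3.49043238e-01  8.54444028e-01
 -4.10565656e-04  1.87638888e-01]
```

View pics/s11c.png

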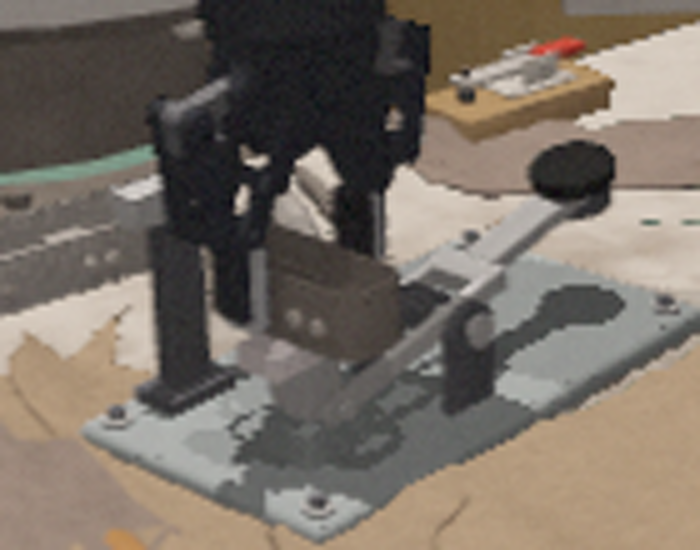

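View pics/w11.png

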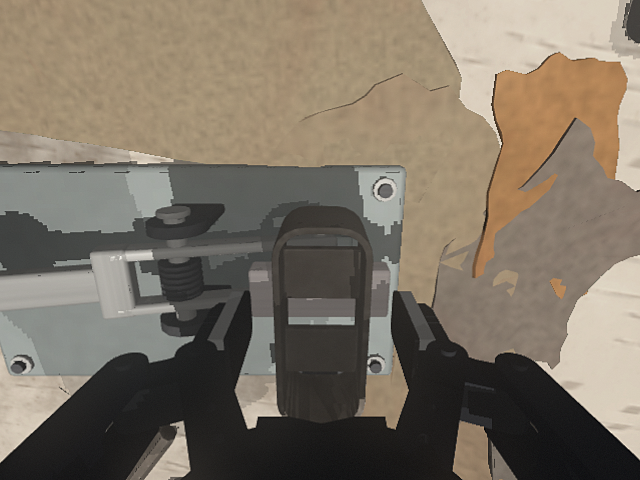

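drive_tool(
  moves=[
    {"tx": 0, "ty": 0, "tz": -0.01, "wx": 0, "wy": 0, "wz": 0},
    {"tx": 0, "ty": 0, "tz": -0.015, "wx": 0, "wy": 0, "wz": 0},
    {"tx": 0, "ty": 0, "tz": -0.02, "wx": 0, "wy": 0, "wz": 0},
    {"tx": 0, "ty": 0, "tz": -0.03, "wx": 0, "wy": 0, "wz": 0},
    {"tx": 0, "ty": 0, "tz": -0.03, "wx": 0, "wy": 0, "wz": 0},
    {"tx": 0, "ty": 0, "tz": -0.03, "wx": 0, "wy": 0, "wz": 0},
  ],
)

```text
clock: 11.25
ee_pos: [563.0, 61.8, 227.7]
tool_rot: [-0.002, 0.734, 0.679, -0.003]
force: [0.2, -0.4, 0.2]
gripper_width: 60.0
```

```bash
python3 - <<'E'
from h import *
import pickle
c=r.read_camera('wrist'); save(c,'w12'); pickle.dump(c,open('w12.pkl','wb'))
c=r.read_camera('scene'); save(c,'s12'); print(pose()[2]['force'],pose()[2]['joint_pos'])
cv2.imwrite('pics/s12c.png',cv2.resize(c['img'][200:310,230:370,::-1],None,fx=5,fy=5,interpolation=cv2.INTER_CUBIC))
plan([552,-114,180],1.493)
E
```

```text
[ 1.00388829 -0.20731925  0.64286212] [ 1.09451566e-01  2.59747787e-01 -1.50622732e-01  1.15801246e+00
 -4.16828377e-04  1.87736397e-01]
4 rows
{"tx": -0.044, "ty": -0.0, "tz": 0.013, "wx": 0.001, "wy": -0.0, "wz": -0.0}
{"tx": -0.044, "ty": -0.0, "tz": 0.013, "wx": 0.001, "wy": -0.0, "wz": -0.0}
{"tx": -0.044, "ty": -0.0, "tz": 0.013, "wx": 0.001, "wy": -0.0, "wz": -0.0}
{"tx": -0.044, "ty": -0.0, "tz": 0.013, "wx": 0.001, "wy": -0.0, "wz": -0.0}
```

View pics/w12.png

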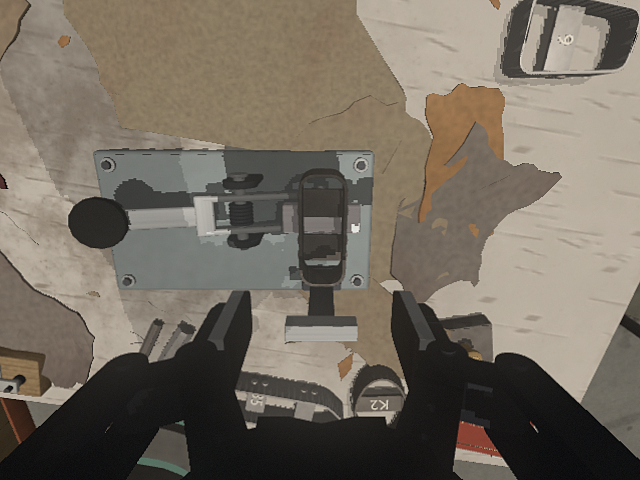

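View pics/s12c.png

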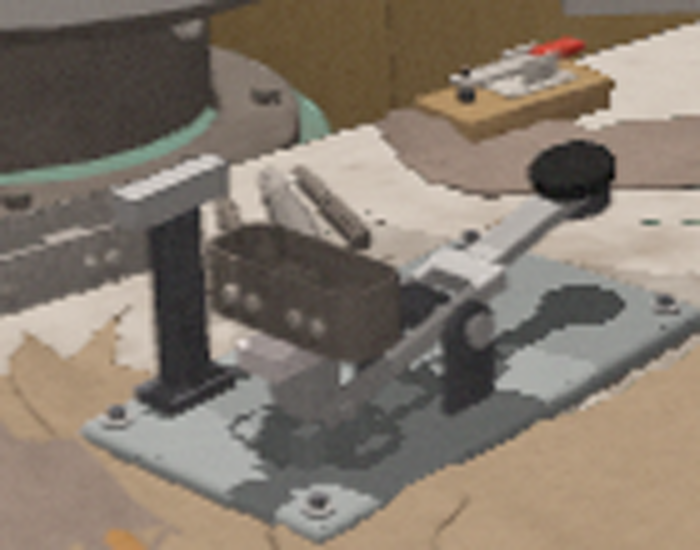

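```bash
python3 - <<'E'
from h import *
import pickle; c=pickle.load(open('w12.pkl','rb'))
for uv,z in [((99,223),85),((286,218),70),((361,218),70),((324,168),100),((324,285),100),((321,329),116)]: print(uv,atz(c,uv,z).round(1))
E
```

```text
(99, 223) [ 550.9 -111.    85. ]
(286, 218) [562.1  32.3  70. ]
(361, 218) [566.8  93.3  70. ]
(324, 168) [519.8  66.4 100. ]
(324, 285) [609.8  59.6 100. ]
(321, 329) [638.5  55.1 116. ]
```

drive_tool(
  moves=[
    {"tx": -0.044, "ty": 0, "tz": 0, "wx": 0.001, "wy": 0, "wz": 0},
    {"tx": -0.044, "ty": 0, "tz": 0.005, "wx": 0.001, "wy": 0, "wz": 0},
    {"tx": -0.044, "ty": 0, "tz": 0.013, "wx": 0.001, "wy": 0, "wz": 0},
    {"tx": -0.044, "ty": 0, "tz": 0.013, "wx": 0.001, "wy": 0, "wz": 0},
    {"tx": 0, "ty": 0, "tz": 0, "wx": 0, "wy": 0, "wz": 0},
    {"tx": 0, "ty": 0, "tz": 0, "wx": 0, "wy": 0, "wz": 0},
  ],
  gripper=0,
)

```text
clock: 11.95
ee_pos: [554.2, -117.9, 203.0]
tool_rot: [0.002, 0.733, 0.68, 0.002]
force: [0.6, 0.2, -0.2]
gripper_width: -0.2
```

```bash
python3 - <<'E'
from h import *
c=r.read_camera('wrist'); save(c,'w13')
print(pose()[2]['gripper_width']); f=r.find_in('lever_pad',c);print([(np.round(q['centre']),round(q['p'],2),np.round(atz(c,q['centre'],85))) for q in f[:3]])
plan([551,-115,130],1.493)
E
```

```text
0.18951269172686064
[(array([402., 216.]), 0.66, array([549., -61.,  85.])), (array([430., 223.]), 0.16, array([555., -41.,  85.]))]
2 rows
{"tx": 0.001, "ty": -0.002, "tz": 0.037, "wx": 0.003, "wy": -0.0, "wz": 0.003}
{"tx": 0.001, "ty": -0.002, "tz": 0.037, "wx": 0.003, "wy": -0.0, "wz": 0.003}
```

View pics/w13.png

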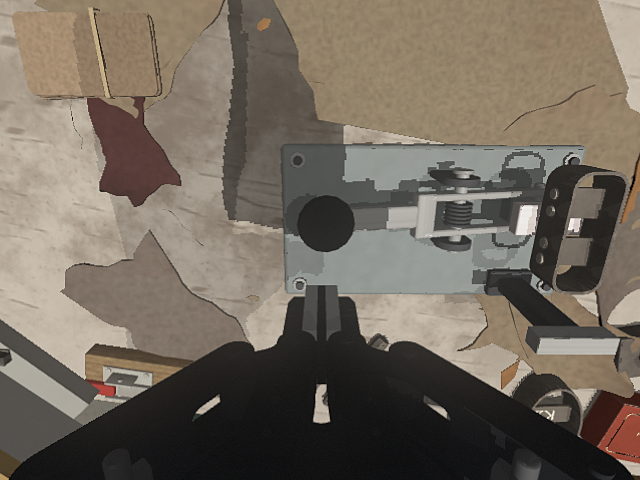

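drive_tool(
  moves=[
    {"tx": 0.004, "ty": -0.002, "tz": 0.03, "wx": 0.003, "wy": 0, "wz": 0.003},
    {"tx": 0, "ty": -0.001, "tz": 0.04, "wx": 0, "wy": 0, "wz": 0},
    {"tx": 0, "ty": 0, "tz": 0.015, "wx": 0, "wy": 0, "wz": 0},
    {"tx": 0, "ty": 0, "tz": 0, "wx": 0, "wy": 0, "wz": 0},
    {"tx": 0, "ty": 0, "tz": 0, "wx": 0, "wy": 0, "wz": 0},
  ],
)

```text
clock: 12.55
ee_pos: [555.7, -106.2, 119.4]
tool_rot: [0.003, 0.73, 0.683, 0.004]
force: [-0.3, 0.2, 0.1]
gripper_width: 0.3
```

```bash
python3 - <<'E'
from h import *
plan([551,-114,103],1.493)
c=r.read_camera('wrist'); save(c,'w14')
E
```

```text
1 rows
{"tx": -0.008, "ty": -0.004, "tz": 0.016, "wx": 0.009, "wy": -0.001, "wz": 0.012}
```

View pics/w14.png

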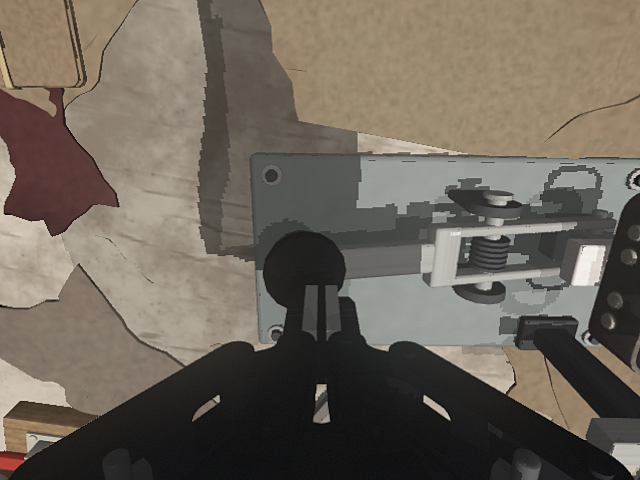

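drive_tool(
  moves=[
    {"tx": -0.009, "ty": -0.004, "tz": 0.004, "wx": 0.009, "wy": -0.001, "wz": 0.01},
    {"tx": 0, "ty": -0.001, "tz": 0, "wx": 0, "wy": 0, "wz": 0},
  ],
)

```text
clock: 12.8
ee_pos: [551.8, -114.9, 117.7]
tool_rot: [0.001, 0.733, 0.68, 0.001]
force: [-0.1, 0.7, -0.1]
gripper_width: 0.1
```

```bash
python3 - <<'E'
from h import *
plan([551,-114,103],1.493)
c=r.read_camera('wrist'); save(c,'w15')
f=r.find_in('lever_pad',c);print([(np.round(q['centre']),round(q['p'],2),np.round(atz(c,q['centre'],85))) for q in f[:3]])
print(proj(c,[*pose()[0][:2],85]))
E
```

```text
1 rows
{"tx": 0.001, "ty": -0.001, "tz": 0.015, "wx": 0.003, "wy": 0.0, "wz": 0.003}
[(array([441., 260.]), 0.7, array([543., -58.,  85.]))]
[322.96442269 284.81369175]
```

View pics/w15.png

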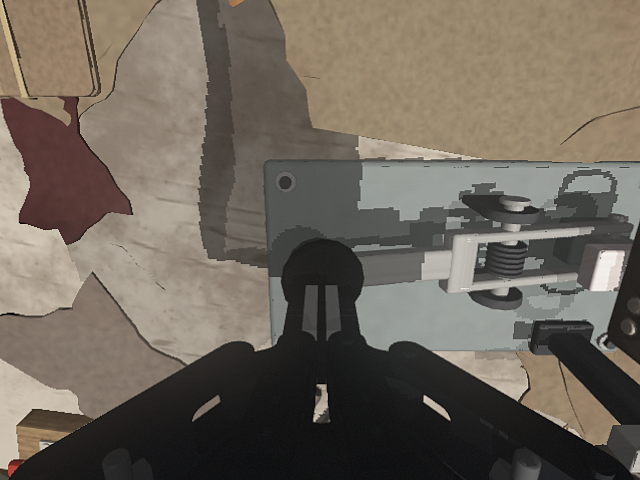

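drive_tool(
  moves=[
    {"tx": 0.001, "ty": -0.003, "tz": 0.012, "wx": 0.003, "wy": 0, "wz": 0.003},
    {"tx": 0, "ty": -0.001, "tz": 0.004, "wx": 0, "wy": 0, "wz": 0},
  ],
)

```text
clock: 13.1
ee_pos: [549.2, -113.7, 102.3]
tool_rot: [0.002, 0.734, 0.679, 0.001]
force: [0.1, 0.2, -0.4]
gripper_width: 0.1
```

drive_tool(
  moves=[
    {"tx": 0, "ty": -0.001, "tz": 0.006, "wx": 0.002, "wy": 0, "wz": 0},
    {"tx": 0, "ty": 0, "tz": 0.004, "wx": 0, "wy": 0, "wz": 0},
  ],
)

```text
clock: 13.3
ee_pos: [549.0, -115.2, 92.6]
tool_rot: [0.003, 0.735, 0.678, 0.0]
force: [-3.5, -2.0, 6.6]
gripper_width: -0.4
```

drive_tool(
  moves=[
    {"tx": 0.001, "ty": 0.001, "tz": 0.006, "wx": 0.003, "wy": 0, "wz": 0},
    {"tx": 0, "ty": 0, "tz": 0.006, "wx": 0.002, "wy": 0, "wz": 0},
    {"tx": 0, "ty": 0, "tz": 0.004, "wx": 0, "wy": 0, "wz": 0},
  ],
)

```text
clock: 13.6
ee_pos: [549.9, -117.0, 77.3]
tool_rot: [0.003, 0.735, 0.678, -0.003]
force: [-2.0, 0.7, 8.3]
gripper_width: 0.1
```

```bash
python3 - <<'E'
from h import *
c=r.read_camera('scene'); save(c,'s16'); p,R,o=pose(); print(p,o['force'])
cv2.imwrite('pics/s16c.png',cv2.resize(c['img'][200:310,230:370,::-1],None,fx=5,fy=5,interpolation=cv2.INTER_CUBIC))
E
```

```text
[ 549.83891223 -116.94129298   76.88455707] [-2.16735844 -0.86046793  8.13955468]
```

View pics/s16c.png

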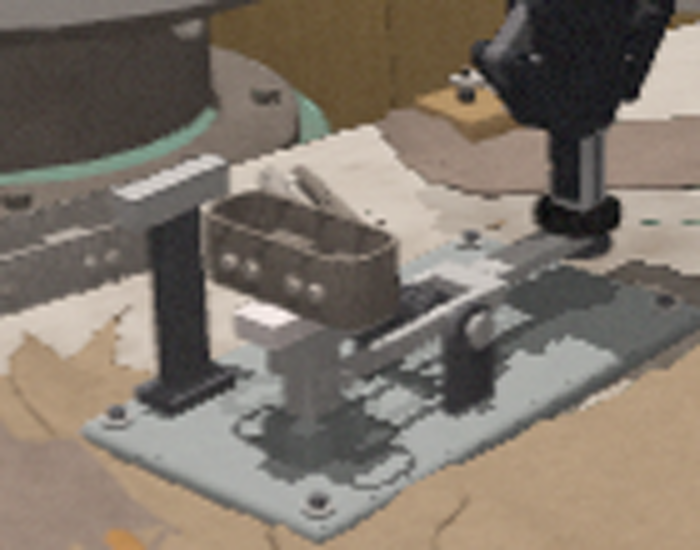

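```bash
cat > rise.py <<'E'
from h import *
import sys
a=cv2.cvtColor(cv2.imread('pics/s12.png'),cv2.COLOR_BGR2GRAY)
def rise(c):
    b=cv2.cvtColor(c['img'],cv2.COLOR_RGB2GRAY)
    x0,x1,y0,y1=270,311,243,273
    U=8
    t=cv2.resize(a[y0:y1,x0:x1],None,fx=U,fy=U,interpolation=cv2.INTER_CUBIC)
    s=cv2.resize(b[y0-22:y1+6,x0-6:x1+6],None,fx=U,fy=U,interpolation=cv2.INTER_CUBIC)
    m=cv2.matchTemplate(s,t,cv2.TM_CCOEFF_NORMED); _,v,_,l=cv2.minMaxLoc(m)
    d=np.array(l)/U-[6,22]
    e=(proj(c,[565,62,105])-proj(c,[565,62,85]))/20
    return d, v, d@e/(e@e)
if __name__=='__main__':
    c=r.read_camera('scene'); print(rise(c)); print(pose()[0],pose()[2]['force'])
E
python3 rise.py
```

```text
(array([-0.625, -6.5  ]), 0.7968614101409912, np.float64(14.592825774650466))
[ 549.85640758 -116.88964829   77.19392883] [-1.67386569 -0.7869925   8.47136712]
```

drive_tool(
  moves=[
    {"tx": 0.001, "ty": 0, "tz": 0.0025, "wx": 0.002, "wy": 0, "wz": 0},
  ],
)

```text
clock: 13.8
ee_pos: [549.9, -117.0, 75.4]
tool_rot: [0.003, 0.735, 0.678, -0.005]
force: [-3.1, -3.5, 8.8]
gripper_width: -0.0
```

```bash
python3 rise.py; python3 rise.py
```

```text
(array([-0.625, -7.   ]), 0.7915740609169006, np.float64(15.710593744195245))
[ 549.90744507 -117.01698611   75.03440689] [-2.3273196  -2.86558626  9.44054249]
(array([-0.625, -7.125]), 0.789876401424408, np.float64(15.990035736581444))
[ 549.92608081 -117.02688094   75.16588681] [-2.15355897 -3.17382059  9.30812014]
```

```bash
python3 - <<'E'
from h import *
c=r.read_camera('scene'); im=c['img'][:,:,::-1].copy()
def loop(cen,yaw,L,W,z,rad):
    u=np.array([np.cos(yaw),np.sin(yaw)]);v=np.array([-u[1],u[0]]);q=[]
    for sx,sy,a0 in((1,1,0),(-1,1,90),(-1,-1,180),(1,-1,270)):
        for a in np.radians(np.linspace(a0,a0+90,8)):
            q.append(proj(c,[*(np.array(cen)+u*(sx*(L/2-rad)+rad*np.cos(a))+v*(sy*(W/2-rad)+rad*np.sin(a))),z]))
    return (np.array(q)-[230,200]+.5)*5-.5
s=cv2.resize(im[200:310,230:370],None,fx=5,fy=5,interpolation=cv2.INTER_CUBIC)
for args,col in [(((566,62),-.077,88,36,116,13),(0,0,255)),(((642.5,55.5),-.077,14,56,116,.1),(0,255,0))]:
    cv2.polylines(s,[np.round(loop(*args)).astype(np.int32)],True,col,1)
cv2.imwrite('pics/s17c.png',s); save(c,'s17')
E
```

```text
(no output)
```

View pics/s17c.png

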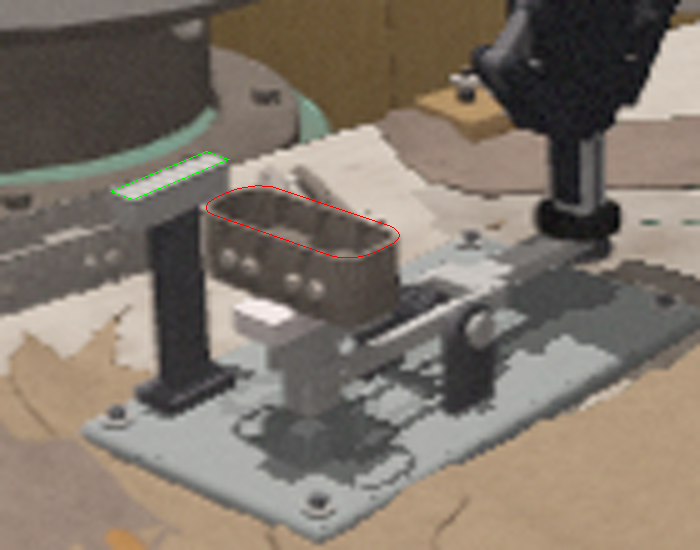

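View pics/s17.png

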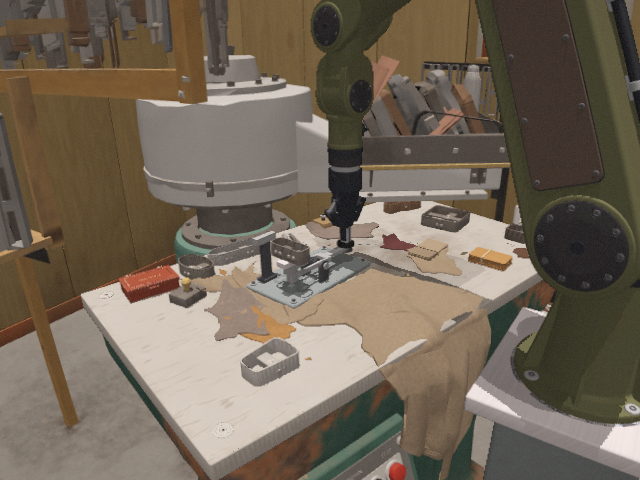

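The rim prediction at 116 mm (crop about (205–400, 186–258)) lies on the die's upper edge, and the head outline fits just as well. The tapered die at (270,362) and the blanks at (430,251) have not moved. I'm handing in.

```bash
python3 - <<'E'
from h import *
print(pose()[0],pose()[2]['force'],pose()[2]['clock']); print(r.finish_job())
E
```

```text
[ 549.90487661 -117.0141048    75.24798652] [-3.13082587 -3.13907019  9.81197442] 13.95
the job is handed in; nothing more can be done
None
```

The die is standing crosswise on the rail, let go, and I handed the job in at 13.95 s with the closed fingers still holding the lever down. The job gives no verdict, so these are my own last checks:

- **Die on the rail:** it was let go with the lift still down. Its centre is about 1–3 mm from the rail's middle and it looked square and upright in the pictures.
- **Height:** matching the scene pictures put the rise at about 15.7–16.0 mm (target 16), though the match was only moderate (score about 0.79). The outline of the die's edge at 116 mm also lies on the picture of the die.
- **Lever:** the fingers press with about 9–10 N, at a pad sink of about 24 mm, judged from the stated pad height.
- **Bystanders:** the tapered die and the blanks look unmoved in the last scene picture.

Some readings disagreed:

- **Rail position:** my hand-read scene-camera corners put the rail about 7 mm away from where the wrist and top cameras put it. I used mostly the wrist and top values, and later overlays fitted in the wrist and scene pictures.
- **Pad detector:** in the close views it reported the wrong part of the lever, so I read the pad's position from the pictures.
- **Placing force:** setting the die down briefly pushed with about 41 N through the gripped die. I relaxed that before opening the fingers.

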